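# Clamp the tray on the vibrating deburrer and load it

## Robot

A 6-joint arm with a two-finger parallel gripper is mounted at the origin on the work surface. World frame = base frame: x ahead of the robot, y to its left, z up, the work surface at z = 0. Lengths are in m, angles in rad, forces in N, time in s.
With the tool pointing down it reaches from about 0.25 to 0.775 m from the base axis. Payload 4 kg.
Tool frame: the origin (TCP) lies on the centre line of the jaws, within the pads' length; the fingertips stand 25 mm ahead of it and the grasp point (between the pads) lies 6 mm ahead of it; z points along the fingers, y is the line along which they close (so a half turn about z gives the same grasp; the last joint's range is limited). The gripper opens to 94 mm and grips with 3 to 60 N. Pads are 16 mm wide; open, the fingers measure 119 mm over their backs; the gripper's body (75 mm by 177 mm) begins 78 mm behind the grasp point.
Start: joints at [-1.246, 0.087, 1.371, -0, 1.684, -0.103], TCP at [0.228, -0.5, 0.231] pointing down, gripper open.
Joint ranges: [-3.1, 3.1], [-0.76, 2.03], [0.27, 2.55], [-1.08, 4.22], [0.17, 2.65], [-2.57, 2.57]. Speed limits (rad/s): [2.79, 2.79, 3.14, 3.14, 3.14, 3.14].

## Interface

Orientations are given as [roll, pitch, yaw] about the fixed x, y, z axes, in that order (R = Rz(yaw) Ry(pitch) Rx(roll)).
In Python, from bench import robot, imaging gives the robot as it stands. The module is installed in compiled form; this text tells all that it offers.
- The arm moves only by the tool drive_tool, never from a script. Its argument "series" is a list of rows, each a list of 3 entries, a list of its own where there are three numbers: the finger opening in m, from 0 to 0.094, then the shift along the tool's x, y, z in m, then the turn, a rotation vector about the tool's x, y, z in rad. A call has 1 to 5 rows; each row is the pose to reach, as a shift and turn from the pose commanded when the call began, along the tool's axes at that moment; what a row does not reach only later rows make up. A row lasts 1/8 s, in which the tool goes at most 62.5 mm and 10.7 degrees, less where a joint would pass 70% of its speed; a pose out of reach is approached as far as the arm can. A call with a gripper value outside its range is refused whole. The fingers move at their own pace and stop on an object; the grip force is fixed at half the most. Time passes only in rows, so rows that repeat a pose let the fingers close. It gives the time, the measured TCP pose, the force, the opening and the grip force at its end, in the units of the state.
- robot.get_obs(): the state, without advancing time (a new reading comes with each control period).
- imaging.snapshot(name): name is "scene" or "side" or "wrist"; returns the picture (384x512x3 uint8, red, green, blue); there is no depth.
- imaging.get_calibration(name): a dict with "intrinsics" (3x3 intrinsics, pixels), "k1" (the pictures are not rectified: a ray, as slopes to the right and down, at radius r is drawn at 1 + k1 r^2 times it, then the intrinsics apply), "position" and "rotation" of the camera in the world. Camera axes: x right, y up, looking along -z (the intrinsics and any distortion apply to the point x, -y, -z); pixel columns grow to the right and rows downward; lengths in m; the calibration is good to about 2 mm. A picture is of the moment at which its call begins: read the wrist's pose just before it. get_calibration takes no time and is no camera call; for the wrist camera it gives the pose at the moment of the call.
- robot.close_job(): hands the job in; it is judged then, once.
The state is a dict: "time": time; "joint_positions": joint angles; "qvel": joint speeds; "joint_torque": joint torques, N m; "tool_pos": TCP position; "ee_rot": TCP orientation; "wrist_force": force on the tool from outside, world axes, zero at the start; "wrist_torque": the same for the moment, N m; "width": finger opening in m; "finger_force": force on a finger pad.
Only numpy, scipy, OpenCV 4.12 (cv2) and the standard library are available. Lean on these libraries where they do the work, as an engineer would, in place of code of your own. Each camera call takes 0.05 s, during which the arm holds its last target. There are 200 camera calls.

## Task

Get the deburring machine ready: slide the steel parts tray flat along the bench fully out from under the red rack's lip before lifting it, and set it flat on the machine's bed between the brass shoe and the yellow sprung stop, orange tab towards the robot. Turn the cam lever clockwise just far enough to take up the gap and press the sprung stop in by about 5 mm (never as much as 10 mm), and put every rough part lying on the bench (there are three to five of: steel hex nut, copper square tube, green angle bracket, brass collar, dark stepped shaft stub) inside the tray. Leave the lever clamped and do not shove the other things about.

Things in the scene. Friction and masses are not known exactly. Their poses are not given: they have to be found in the camera images.
- rack: Red fixed steel rack with an overhanging lip. Origin on the bench below the middle of the lip's front edge (yellow stripe); x into the rack (away from the robot), z up. Lip: x 0 to 150 mm, y -125 to 125, underside 46 and top 54 mm above the bench; side cheeks at |y| 113 to 125; boxes on top at x 90 to 140, up to 89 mm high. The tray slides out to -x
- tray: Open steel tray, 155 mm (x) by 120 (y), 34 high, about 0.45 kg. Origin at the centre of its underside, z up. Floor 4 mm, walls 3 mm. Its -x end is a heavy blue bar 14 mm thick with an upright orange grip tab (14 mm in x, 50 in y, 34 to 70 mm above the underside, at x -70.5, y 0). Centre of mass near x -50. At first its +x end is 35 to 56 mm under the lip, tab to the robot
- tray_tab (a point): On the tray's orange grip tab: its middle in x and y, 60 mm above the tray's underside (10 mm below the tab's top). Pinch along the tray's x
- tray_rear (a point): Middle of the top of the tray's rear (+x) rim, 34 mm above its underside; the tray is clear of the lip when this point's x in the rack's frame is below 0
- tray_in (a point): Centre of the tray's inner floor, tray axes; the walls stand at x +-69 mm and y +-57 mm and rise 30 mm above it
- bed: Grey bed of the machine, fixed; origin on the bench under the middle of the place for the tray, x away from the robot, y towards the stop, z up. Bed top 20 mm above the bench, x -100 to 100, y -140 to 110 mm; blue motor at x 115 to 185, up to 92 mm high
- bed_seat (a point): On the bed top at the middle of the tray's place, bed axes (bed origin + 20 mm in z). The tray stands with its axes along these, tray origin within 25 mm of here in x and y
- shoe: Brass shoe, 80 mm (x) by 12 mm (y), 21.5 to 43.5 mm above the bench, driven by the cam towards +y of the bed. This frame has the bed's axes and at zero travel the bed's origin: the pushing face lies at its y = -67 mm. Its y in the bed frame is its travel
- stopblock: Dark fixed block behind the sprung stop, bed axes; origin on the bed top below the face of the unpressed stop plate (mid x). Bolted 63 to 68 mm from the bed's middle towards +y: the unpressed stop is 130 to 135 mm from the retracted shoe, so the gap beside the tray is 10 to 15 mm in all. Reaches to y +45, 30 mm above the bed top
- stop (a joint): Travel in m of the yellow sprung stop plate (80 by 10 mm, 3 to 27 mm above the bed top) away from the tray; 0 = not pressed, range 0 to 0.014; spring 1.2 N/mm, no preload. Its two red pins stick out 5 mm behind the dark block, and further as it is pressed. Wanted about 0.005 (0.002 to 0.009), never above 0.0105
- cam (a joint): Angle (rad, 0 to 2.3) of the cam lever, clockwise from above about a vertical axis; starts at 0 to 0.3. The eccentric drives the shoe evenly, 12.5 mm per rad (12.5 mm at 1, 18.8 at 1.5, 28.8 at 2.3). Friction 0.25 N m holds it where left; turning takes 3 to 6 N at the knob. It runs on well past the right place
- cam_knob (a point): On the axis of the black upright round knob (18 mm diameter, from 52 to 92 mm above the bench) at the lever's end, at 75 mm above the bench. The red lever is 80 mm from axis to knob, its top 53 mm above the bench
- cam_axis (a point): On the vertical axis of the cam, 75 mm above the bench; at angle 0 the lever points 285 deg counter-clockwise from the bed's x, i.e. to -y and a little to +x
- nut: Steel hex nut, 36 mm across flats (flats face its +-y), 41.6 mm across corners, 20 mm high, 0.1 kg. Origin at its centre, z along its axis
- tube: Copper-coloured square tube offcut, 45 mm (x) by 26 by 26 mm, lying, 0.09 kg. Origin at its centre
- bracket: Green steel angle bracket, 40 mm long (x), both legs 34 mm and 8 mm thick, 0.12 kg. Origin at the centre of its 40 x 34 x 34 mm bounding box: upright leg at y -17 to -9 (z -17 to 17), flat leg at z -17 to -9
- collar: Round brass collar, 40 mm diameter, 18 mm high, 0.11 kg. Origin at its centre, z along its axis
- stub: Stepped shaft stub standing upright, 32 mm high: dark foot 36 mm diameter and 12 mm high, bright neck 22 mm diameter and 20 mm high on top, 0.1 kg. Origin at mid-height on its axis: foot z -16 to -4, neck z -4 to 16 mm
- jar: Bystander: small white jar with yellow cap, 38 mm diameter, 45 mm high, standing among the parts; origin under its centre. Leave it
- taperoll: Bystander: yellow roll of tape, 100 mm diameter, 48 mm high, at the back; origin under its centre
- hammer: Bystander: hammer lying on the left; origin near its middle
- wrench: Bystander: wrench lying on the right; origin near its middle

How it is judged:
On the way, in this order (a step that is already met when the one before it is completed fails the run):
1. the tray has been slid out from under the lip, still flat on the bench (x of tray_rear in the frame of rack below 0 m and height (world z) of tray below 0.01 m), for 0.1 s.
2. the tray stands flat on the bed between shoe and stop, let go (x of tray in the frame of bed_seat between -0.025 and 0.025 m and y of tray in the frame of bed_seat between -0.025 and 0.025 m and z of tray in the frame of bed_seat between -0.004 and 0.006 m and angle between tray's own z axis and vertical below 0.08 rad and angle between the x axis of tray and the x axis of bed, either way round below 0.15 rad and x of tray_tab in the frame of bed below -0.03 m and linear speed of tray below 0.02 m/s and contact force between the fingers and tray below 0.3 N), for 0.2 s.
3. the cam lever is turned until the tray is gripped and the stop pressed in 2 to 9 mm (x of tray in the frame of bed_seat between -0.025 and 0.025 m and y of tray in the frame of bed_seat between -0.025 and 0.025 m and z of tray in the frame of bed_seat between -0.004 and 0.006 m and angle between tray's own z axis and vertical below 0.08 rad and angle between the x axis of tray and the x axis of bed, either way round below 0.15 rad and x of tray_tab in the frame of bed below -0.03 m and value of joint stop between 0.002 and 0.009 m and contact force between tray and shoe above 1 N), for 0.2 s.
At the end, for the whole second after the job is handed in: The tray stands flat on the bed (origin within 25 mm of the middle of its place, aligned within 0.15 rad, tab towards the robot), gripped by the shoe with the sprung stop pressed in 2 to 9 mm, and every part present lies at rest inside the tray, its centre below 34 mm over the tray's floor (all of step 3 and x of nut in the frame of tray_in between -0.069 and 0.069 m and y of nut in the frame of tray_in between -0.057 and 0.057 m and z of nut in the frame of tray_in between 0 and 0.034 m and linear speed of each of nut, tube, bracket, collar, stub below 0.03 m/s and x of tube in the frame of tray_in between -0.069 and 0.069 m and y of tube in the frame of tray_in between -0.057 and 0.057 m and z of tube in the frame of tray_in between 0 and 0.034 m and x of bracket in the frame of tray_in between -0.069 and 0.069 m and y of bracket in the frame of tray_in between -0.057 and 0.057 m and z of bracket in the frame of tray_in between 0 and 0.034 m and x of collar in the frame of tray_in between -0.069 and 0.069 m and y of collar in the frame of tray_in between -0.057 and 0.057 m and z of collar in the frame of tray_in between 0 and 0.034 m and x of stub in the frame of tray_in between -0.069 and 0.069 m and y of stub in the frame of tray_in between -0.057 and 0.057 m and z of stub in the frame of tray_in between 0 and 0.034 m and linear speed of tray below 0.02 m/s); the robot touches nothing.
It fails at once if the cam is overrun: the sprung stop pressed in more than 10.5 mm (value of joint stop above 0.0105 m).
It fails at once if a bystander (jar, tape roll, hammer, wrench) is moved more than 40 mm (distance of any of jar, taperoll, hammer, wrench from where it was at the start of the episode above 0.04 m).
Of nut, tube, bracket, collar, stub only 3 to 5 are there at a start; the rules pass over those that are not, and their reading is None.
At some moment in a run one of nut, tube, bracket, collar, stub may be knocked a few centimetres aside while the robot is not near it.
Once in a run the grip may slacken for a moment while it holds something.
It also fails if it takes over 210 s, if anything falls off the work surface, if the arm or the gripper's body presses on something with over 40 N, if the wrist force passes 120 N, or if a joint passes its speed limit or range.

## Working session

There is one attempt and no reset: what is moved stays moved. The work goes in short steps, Python scripts to look and compute and a tool call to move; the robot and the scene stay as the last step left them, time stands still between calls to the robot, and variables do not carry over. Pictures are saved under pics/ and viewed, at most 14 in all, crops included, and the job is handed in when it is done.

Besides the shell and the picture viewer there is one more tool, called by a JSON object that holds its "op" and its "data", one argument or row to a line. drive_tool: Moves the arm, as the interface text tells. Its arguments: {"type":"object","properties":{"series":{"type":"array"}},"required":["series"]}

```bash
mkdir -p pics
cat > h.py <<'E'
import numpy as np, cv2
from scipy.spatial.transform import Rotation as R
from bench import robot, imaging
def snap(name,fn,crop=None,scale=1.5):
    c=imaging.get_calibration(name); im=imaging.snapshot(name)
    np.save('pics/'+fn+'.npy',im)
    import pickle; pickle.dump(c,open('pics/'+fn+'.pkl','wb'))
    cv2.imwrite('pics/'+fn+'.png',cv2.resize(im[:,:,::-1],None,fx=scale,fy=scale,interpolation=cv2.INTER_CUBIC))
def crop(fn,out,x0,y0,x1,y1):
    im=np.load('pics/'+fn+'.npy')[y0:y1,x0:x1]; s=min(800/(x1-x0),600/(y1-y0))
    cv2.imwrite('pics/'+out+'.png',cv2.resize(im[:,:,::-1],None,fx=s,fy=s,interpolation=cv2.INTER_CUBIC)); print('scale',s)
def cal(fn):
    import pickle; return pickle.load(open('pics/'+fn+'.pkl','rb'))
def ray(fn,u,v):
    c=cal(fn); K=np.array(c['intrinsics']); p=np.linalg.inv(K)@[u,v,1]; k=c['k1']
    s=np.array(p[:2]); q=s.copy()
    for _ in range(30): q=s/(1+k*(q@q))
    return np.array(c['position']),np.array(c['rotation'])@[q[0],-q[1],-1]
def at(fn,u,v,z):
    o,d=ray(fn,u,v); return (o+d*(z-o[2])/d[2])
def proj(fn,P):
    c=cal(fn); K=np.array(c['intrinsics']); q=np.array(c['rotation']).T@(np.array(P)-c['position'])
    s=np.array([q[0],-q[1]])/-q[2]; s=s*(1+c['k1']*(s@s)); return (K@[*s,1])[:2]
def st():
    o=robot.get_obs(); print({k:np.round(o[k],4).tolist() for k in('time','joint_positions','tool_pos','ee_rot','wrist_force','width','finger_force')}); return o
E
python3 - <<'E'
from h import *
st(); snap('scene','s0'); snap('side','d0')
for n in('scene','side','wrist'):
    c=imaging.get_calibration(n);print(n,{k:np.round(c[k],3).tolist() for k in c})
E
```

```text
{'time': 0.0, 'joint_positions': [-1.2461, 0.0879, 1.3722, -0.0, 1.6836, -0.1031], 'tool_pos': [0.228, -0.5, 0.2293], 'ee_rot': [-3.1395, -0.0002, 0.4278], 'wrist_force': [-0.3851, -0.8596, 1.2865], 'width': 0.0941, 'finger_force': 0.0}
scene {'intrinsics': [[424.01, 0.0, 250.298], [0.0, 424.01, 193.718], [0.0, 0.0, 1.0]], 'k1': -0.088, 'position': [1.295, 0.293, 1.274], 'rotation': [0.593, 0.012, 1.968]}
side {'intrinsics': [[402.605, 0.0, 264.64], [0.0, 402.605, 191.576], [0.0, 0.0, 1.0]], 'k1': -0.047, 'position': [0.134, 0.938, 0.932], 'rotation': [0.904, 0.017, -2.733]}
wrist {'intrinsics': [[319.343, 0.0, 257.727], [0.0, 319.343, 190.868], [0.0, 0.0, 1.0]], 'k1': -0.082, 'position': [0.294, -0.47, 0.383], 'rotation': [-0.254, 0.002, -1.143]}
```

View pics/s0.png

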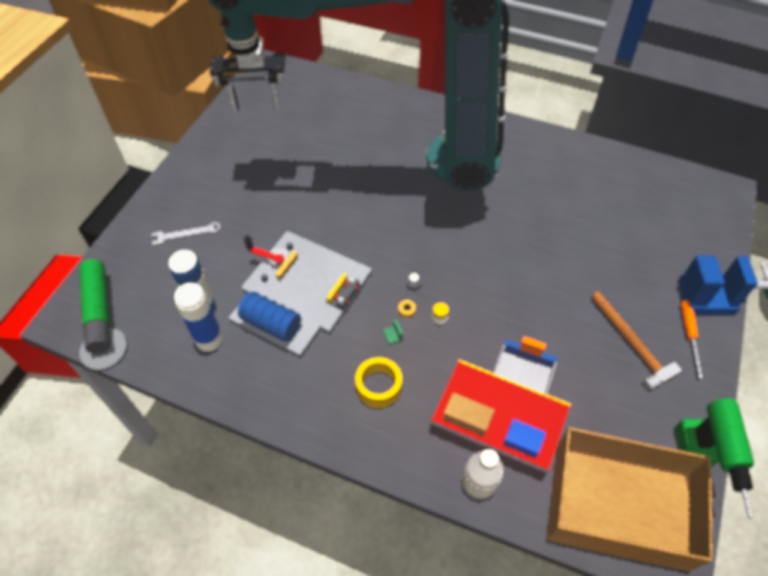

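View pics/d0.png

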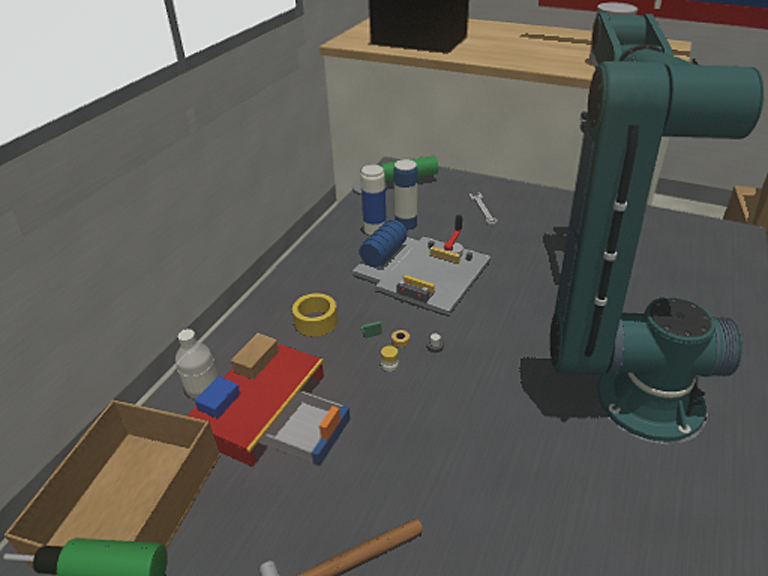

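The scene shows bed (~300,290 of the 1.5x view), rack and tray (~510,400), and three parts: stub (413,280), collar (407,308), bracket (394,332), with the jar at (440,312). I'll enlarge these.

```bash
sed -i "s/np.array(c\['rotation'\])/R.from_euler('xyz',c['rotation']).as_matrix()/g" h.py
python3 - <<'E'
from h import *
crop('s0','c1',145,145,395,320); crop('d0','c2',120,130,340,310)
for P in([0,0,0],[0.228,-0.5,0.204]): print(proj('s0',P)*1.5,proj('d0',P)*1.5)
E
```

```text
scale 3.2
scale 3.3333333333333335
[462.65791536 158.1137922 ] [650.43699165 399.34408288]
[256.20374792 107.14377972] [594.2516335  178.53246871]
```

View pics/c1.png

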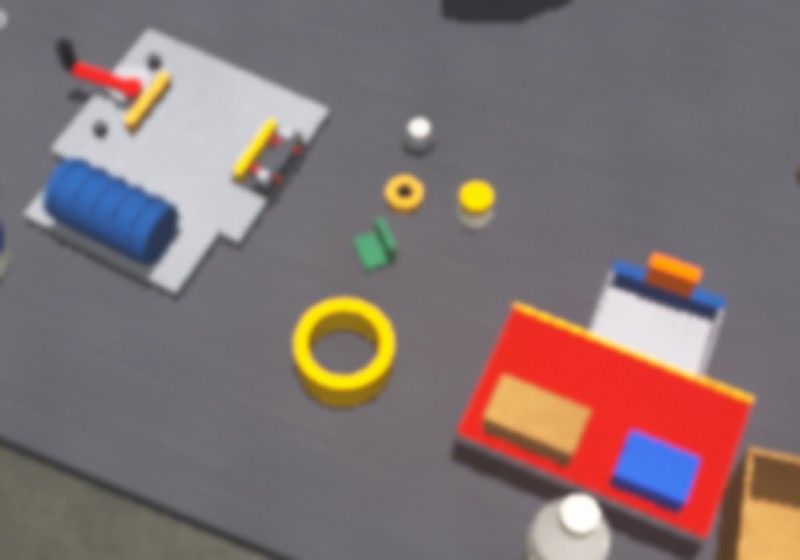

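View pics/c2.png

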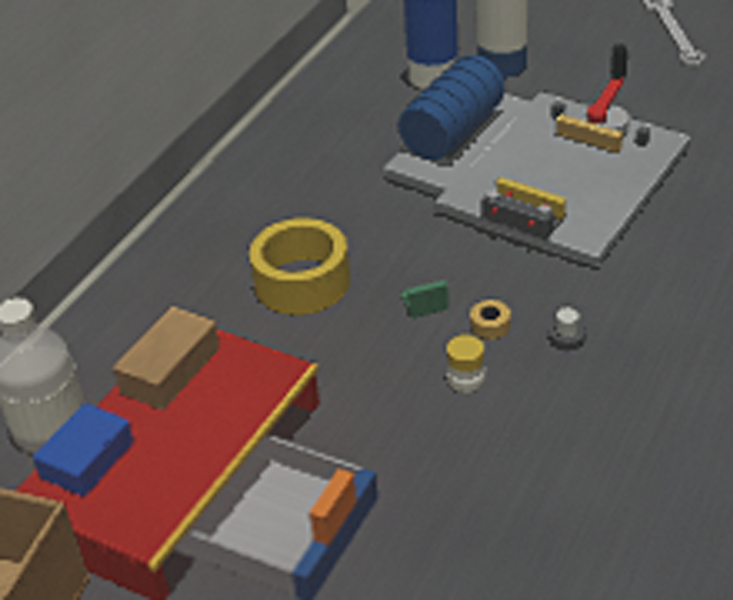

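Run:
```python
from h import *
def A(n,x,y,z):
    p=at('s0',145+x/3.2,145+y/3.2,z); print(n,'S',p.round(4)); return p
def D(n,x,y,z):
    p=at('d0',120+x/3.3333,130+y/3.3333,z); print(n,'D',p.round(4)); return p
def hd(a,b): v=(b-a)[:2]; print('   len',np.linalg.norm(v).round(4),'ang',np.arctan2(v[1],v[0]).round(3),'mid',((a+b)/2).round(4))
hd(A('lipL',515,305,.054),A('lipR',752,400,.054))
hd(D('lip0',316,367,.054),D('lip1',152,566,.054))
A('tabtop',676,263,.07);D('tabtop',339,490,.07)
hd(A('bar',613,265,.034),A('bar',724,300,.034))
hd(D('bar',374,472,.034),D('bar',297,580,.034))
hd(A('bed -100,-140',150,30,.02),A('bed -100,110',330,108,.02))
hd(D('bed -100,-140',690,136,.02),D('bed -100,110',600,262,.02))
hd(A('stopA',270,122,.047),A('stopB',240,175,.047))
hd(D('stopA',564,205,.047),D('stopB',498,182,.047))
hd(A('shoeA',168,76,.0435),A('shoeB',130,126,.0435))
hd(D('shoeA',620,140,.0435),D('shoeB',558,119,.0435))
A('knob',66,42,.092);D('knob',619,46,.092)
A('axis',133,89,.053);D('axis',597,113,.053)
A('stub',419,126,.032);D('stub',568,311,.032)
A('collar',404,191,.018);D('collar',491,315,.018)
A('jar',477,193,.045);D('jar',465,347,.045)
hd(A('brk',377,220,.034),A('brk',395,257,.034))
hd(D('brk',404,295,.034),D('brk',446,283,.034))
```

```text
lipL S [0.6419 0.198  0.054 ]
lipR S [0.6536 0.4459 0.054 ]
   len 0.2482 ang 1.523 mid [0.6477 0.3219 0.054 ]
lip0 D [0.6368 0.1991 0.054 ]
lip1 D [0.6498 0.4456 0.054 ]
   len 0.2469 ang 1.518 mid [0.6433 0.3223 0.054 ]
tabtop S [0.5428 0.3361 0.07  ]
tabtop D [0.5411 0.3303 0.07  ]
bar S [0.5476 0.2765 0.034 ]
bar S [0.5442 0.3951 0.034 ]
   len 0.1186 ang 1.6 mid [0.5459 0.3358 0.034 ]
bar D [0.5394 0.2755 0.034 ]
bar D [0.5456 0.4    0.034 ]
   len 0.1246 ang 1.522 mid [0.5425 0.3377 0.034 ]
bed -100,-140 S [ 0.4388 -0.325   0.02  ]
bed -100,110 S [ 0.4636 -0.0809  0.02  ]
   len 0.2454 ang 1.469 mid [ 0.4512 -0.203   0.02  ]
bed -100,-140 D [ 0.4346 -0.3313  0.02  ]
bed -100,110 D [ 0.4567 -0.0777  0.02  ]
   len 0.2546 ang 1.484 mid [ 0.4457 -0.2045  0.02  ]
stopA S [ 0.5244 -0.1271  0.047 ]
stopB S [ 0.6009 -0.1282  0.047 ]
   len 0.0765 ang -0.014 mid [ 0.5627 -0.1277  0.047 ]
stopA D [ 0.5136 -0.1211  0.047 ]
stopB D [ 0.5945 -0.1319  0.047 ]
   len 0.0816 ang -0.133 mid [ 0.5541 -0.1265  0.047 ]
shoeA S [ 0.5076 -0.2631  0.0435]
shoeB S [ 0.5864 -0.2709  0.0435]
   len 0.0792 ang -0.099 mid [ 0.547  -0.267   0.0435]
shoeA D [ 0.4983 -0.2612  0.0435]
shoeB D [ 0.5787 -0.2741  0.0435]
   len 0.0814 ang -0.159 mid [ 0.5385 -0.2677  0.0435]
knob S [ 0.539  -0.3696  0.092 ]
knob D [ 0.5416 -0.378   0.092 ]
axis S [ 0.5451 -0.2873  0.053 ]
axis D [ 0.5364 -0.2895  0.053 ]
stub S [0.4568 0.0246 0.032 ]
stub D [0.4569 0.0174 0.032 ]
collar S [0.5352 0.0374 0.018 ]
collar D [0.5308 0.0377 0.018 ]
jar S [0.5242 0.1163 0.045 ]
jar D [0.5245 0.1142 0.045 ]
brk S [0.5901 0.0273 0.034 ]
brk S [0.6251 0.0616 0.034 ]
   len 0.0491 ang 0.776 mid [0.6076 0.0444 0.034 ]
brk D [0.6158 0.0596 0.034 ]
brk D [0.5844 0.0272 0.034 ]
   len 0.0451 ang -2.34 mid [0.6001 0.0434 0.034 ]
```

```bash
cat >> h.py <<'E'
def go(x,y,z,yaw):
    o=robot.get_obs(); Rc=R.from_euler('xyz',o['ee_rot']); Rt=R.from_euler('xyz',[np.pi,0,yaw])
    print('go shift',(Rc.inv().apply(np.array([x,y,z])-o['tool_pos'])).round(4).tolist(),'turn',(Rc.inv()*Rt).as_rotvec().round(3).tolist())
E
python3 - <<'E'
from h import *
go(.46,-.26,.30,1.47)
E
```

```text
go shift [0.3107, -0.1223, -0.0703] turn [-0.002, -0.001, -1.042]
```

{"op": "drive_tool", "data": {
  "series": [
    [0.094,[0.31,-0.122,-0.07],[0,0,-1.04]],
    [0.094,[0.31,-0.122,-0.07],[0,0,-1.04]],
    [0.094,[0.31,-0.122,-0.07],[0,0,-1.04]],
    [0.094,[0.31,-0.122,-0.07],[0,0,-1.04]],
    [0.094,[0.31,-0.122,-0.07],[0,0,-1.04]]
  ]
}}

```text
time: 0.72
tool_pos: [0.4416, -0.2788, 0.2947]
ee_rot: [-3.141, -0.0, 1.371]
wrist_force: [0.3, -0.4, 0.2]
width: 0.0938
finger_force: 0.0
```

{"op": "drive_tool", "data": {
  "series": [
    [0.094,[0.0,0,0],[0,0,-0.15]],
    [0.094,[0,0,0],[0,0,-0.15]],
    [0.094,[0,0,0],[0,0,-0.15]]
  ]
}}

```text
time: 1.1
tool_pos: [0.4402, -0.2808, 0.2941]
ee_rot: [-3.141, -0.0, 1.512]
wrist_force: [-0.1, -1.2, -0.8]
width: 0.0941
finger_force: 0.0
```

Run:
```python
from h import *
st(); snap('wrist','w0')
go(.46,.06,.30,1.5); go(.46,.25,.25,1.54)
```

```text
{'time': 1.1, 'joint_positions': [-0.6763, 0.022, 1.3141, -0.0002, 1.8065, -0.6178], 'tool_pos': [0.4402, -0.2808, 0.2941], 'ee_rot': [-3.1406, -0.0005, 1.5123], 'wrist_force': [-0.1039, -1.199, -0.7571], 'width': 0.0941, 'finger_force': 0.0}
go shift [0.3416, -0.0001, -0.0056] turn [-0.001, -0.0, 0.012]
go shift [0.5312, -0.0112, 0.0445] turn [-0.001, -0.0, -0.028]
```

View pics/w0.png

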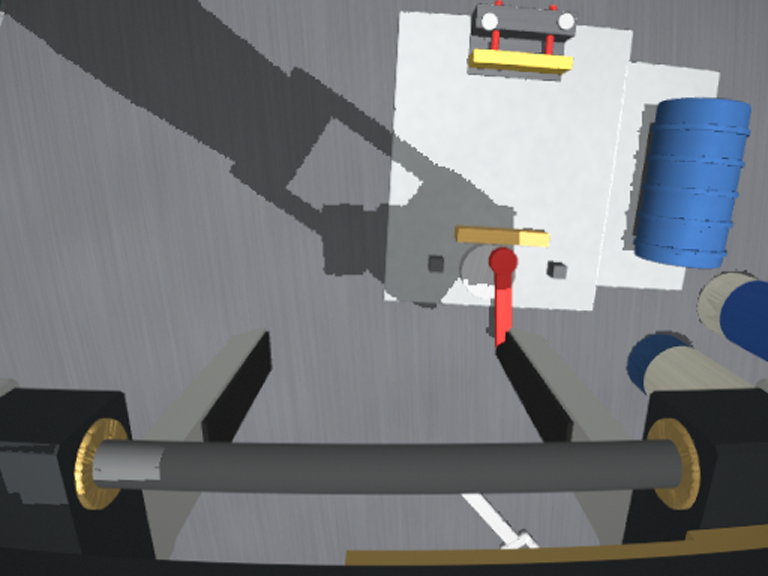

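Run:
```python
from h import *
def W(u,v,z): return at('w0',u/1.5,v/1.5,z)
c={(-.1,.11):(400,12),(-.1,-.14):(386,300),(.1,.11):(633,31),(.1,-.14):(594,310)}
P=np.array([W(*v,.02)[:2] for v in c.values()]);Q=np.array(list(c))
print(P.round(4).tolist())
pc,qc=P.mean(0),Q.mean(0);M=(Q-qc).T@(P-pc);a=np.arctan2(M[0,1]-M[1,0],M[0,0]+M[1,1])
Rm=np.array([[np.cos(a),-np.sin(a)],[np.sin(a),np.cos(a)]]);o=pc-Rm@qc
print('bed',o.round(4),a.round(4))
B=lambda p:((p[:2]-o)@Rm).round(4)
for n,u,v,z in(('stopfaceL',471,68,.047),('stopR',571,72,.047),('stopbackL',474,49,.047),('stopbackR',571,55,.047),('shoeL',457,227,.0435),('shoeR',549,233,.0435),('axis',503,260,.053),('levend',501,345,.053)):
    p=W(u,v,z);print(n,p.round(4),'bed',B(p))
```

```text
[[0.4617, -0.0861], [0.4355, -0.3318], [0.6586, -0.1077], [0.6323, -0.3535]]
bed [ 0.5486 -0.2048] -0.1075
stopfaceL [ 0.5142 -0.1382  0.047 ] bed [-0.0414  0.0626]
stopR [ 0.5943 -0.1442  0.047 ] bed [0.0389 0.0652]
stopbackL [ 0.5169 -0.124   0.047 ] bed [-0.0402  0.077 ]
stopbackR [ 0.5943 -0.1313  0.047 ] bed [0.0375 0.078 ]
shoeL [ 0.4999 -0.2642  0.0435] bed [-0.0421 -0.0642]
shoeR [ 0.579  -0.2736  0.0435] bed [ 0.0375 -0.0651]
axis [ 0.5369 -0.293   0.053 ] bed [-0.0022 -0.0889]
levend [ 0.5354 -0.3697  0.053 ] bed [ 0.0045 -0.1653]
```

{"op": "drive_tool", "data": {
  "series": [
    [0.094,[0.34,0,0],[0,0,0]],
    [0.094,[0.34,0,0],[0,0,0]],
    [0.094,[0.34,0,0],[0,0,0]],
    [0.094,[0.34,0,0],[0,0,0]],
    [0.094,[0.34,0,0],[0,0,0]]
  ]
}}

```text
time: 1.78
tool_pos: [0.4577, 0.0325, 0.2947]
ee_rot: [3.141, 0.0, 1.511]
wrist_force: [0.6, -0.3, 0.7]
width: 0.0942
finger_force: 0.0
```

Run:
```python
from h import *
st(); snap('wrist','w1')
go(.50,.30,.2,1.54)
```

```text
{'time': 1.775, 'joint_positions': [-0.0528, -0.1211, 1.4499, -0.0001, 1.8122, 0.0065], 'tool_pos': [0.4577, 0.0325, 0.2947], 'ee_rot': [3.141, 0.0001, 1.5115], 'wrist_force': [0.5647, -0.2999, 0.6704], 'width': 0.0942, 'finger_force': 0.0}
go shift [0.2611, 0.0299, 0.0966] turn [-0.0, -0.007, -0.018]
```

View pics/w1.png

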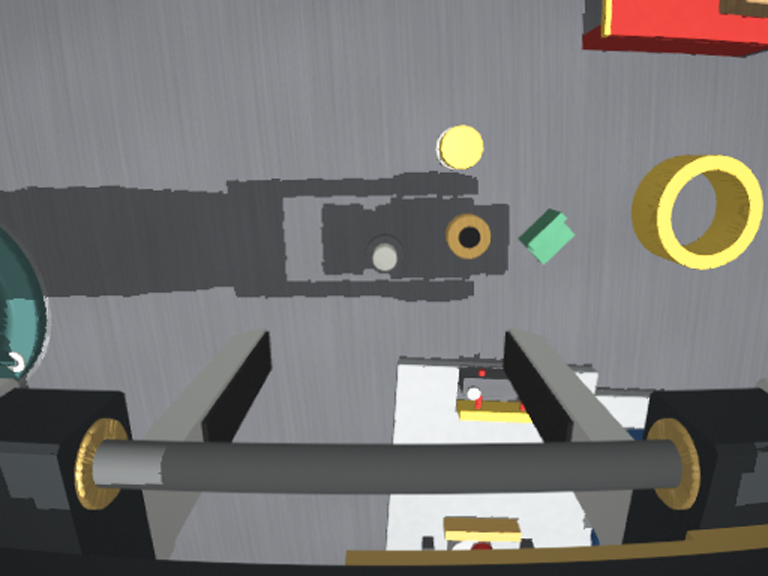

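Wrist view shows stub top (385,257), collar (468,236), bracket (547,237), jar (461,146). Bed pose is (0.549,-0.203), yaw about -0.105, shoe travel about 2 mm.

Run:
```python
from h import *
for n,u,v,z in(('stub',385,257,.032),('collar',468,236,.018),('jar',461,147,.045),('br upright edge top L',519,236,.034),('top R',560,211,.034),('upright inner L',528,244,.034),('flat corner',544,264,.008),('flat corner',574,236,.008)):
    print(n,at('w1',u/1.5,v/1.5,z).round(4))
```

```text
stub [0.4551 0.0243 0.032 ]
collar [0.5312 0.0364 0.018 ]
jar [0.5228 0.1145 0.045 ]
br upright edge top L [0.5736 0.0365 0.034 ]
top R [0.6097 0.0565 0.034 ]
upright inner L [0.5817 0.029  0.034 ]
flat corner [0.6048 0.0041 0.008 ]
flat corner [0.633  0.0293 0.008 ]
```

{"op": "drive_tool", "data": {
  "series": [
    [0.094,[0.21,0.03,0.06],[0,0,-0.02]],
    [0.094,[0.21,0.03,0.06],[0,0,-0.02]],
    [0.094,[0.21,0.03,0.06],[0,0,-0.02]],
    [0.094,[0.21,0.03,0.06],[0,0,-0.02]],
    [0.094,[0.21,0.03,0.06],[0,0,-0.02]]
  ]
}}

```text
time: 2.45
tool_pos: [0.4993, 0.2401, 0.2327]
ee_rot: [-3.138, 0.001, 1.536]
wrist_force: [0.4, -0.6, -0.5]
width: 0.0939
finger_force: 0.0
```

Run:
```python
from h import *
st(); snap('wrist','w2'); go(.542,.333,.11,1.55)
```

```text
{'time': 2.45, 'joint_positions': [0.3459, 0.0986, 1.3542, -0.0001, 1.6927, 0.3806], 'tool_pos': [0.4993, 0.2401, 0.2327], 'ee_rot': [-3.1381, 0.0015, 1.536], 'wrist_force': [0.3916, -0.5695, -0.5251], 'width': 0.0939, 'finger_force': 0.0}
go shift [0.0957, 0.0392, 0.1235] turn [-0.002, 0.001, -0.015]
```

View pics/w2.png

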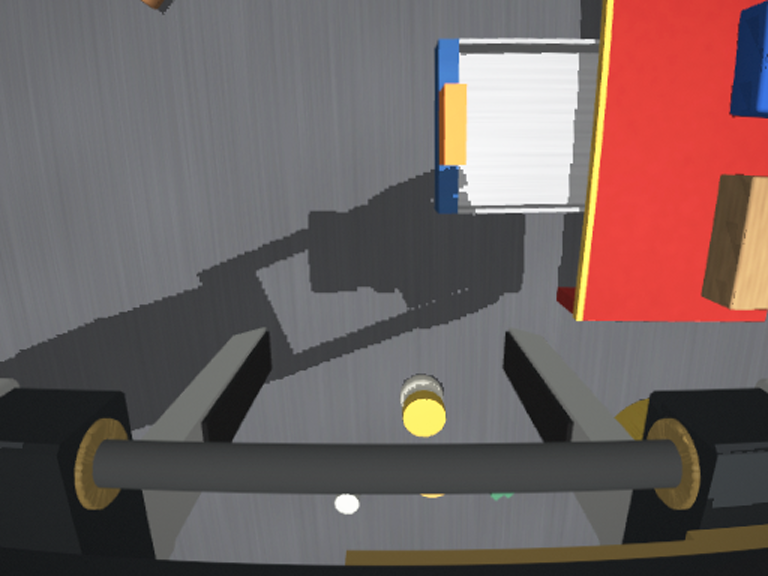

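Run:
```python
from h import *
W=lambda u,v,z:at('w2',u/1.5,v/1.5,z)
t=W(456,125,.07);print('tab',t.round(4))
def hd(a,b):
    v=(b-a)[:2];print(np.linalg.norm(v).round(4),(np.arctan2(v[1],v[0])-np.pi/2).round(3),((a+b)/2).round(4))
hd(W(460,212,.034),W(459,40,.034)); hd(W(441,164,.07),W(445,84,.07)) ; hd(W(466,165,.07),W(467,85,.07)); hd(W(577,320,.054),W(605,0,.054))
go(t[0],t[1],.12,1.55)
```

```text
tab [0.5453 0.335  0.07  ]
0.1182 0.001 [0.5529 0.335  0.034 ]
0.0491 -0.064 [0.5371 0.3355 0.07  ]
0.0492 -0.015 [0.552  0.3345 0.07  ]
0.2177 -0.038 [0.6416 0.3048 0.054 ]
go shift [0.0978, 0.0424, 0.1135] turn [-0.002, 0.001, -0.015]
```

{"op": "drive_tool", "data": {
  "series": [
    [0.07,[0.096,0.043,0.06],[0,0,-0.015]],
    [0.07,[0.096,0.043,0.11],[0,0,-0.015]],
    [0.07,[0.096,0.043,0.11],[0,0,-0.015]],
    [0.07,[0.096,0.043,0.169],[0,0,-0.015]],
    [0.07,[0.096,0.043,0.169],[0,0,-0.015]]
  ]
}}

```text
time: 3.12
tool_pos: [0.543, 0.3301, 0.0603]
ee_rot: [-3.131, 0.006, 1.548]
wrist_force: [0.3, 0.1, -0.1]
width: 0.0701
finger_force: 0.0
```

{"op": "drive_tool", "data": {
  "series": [
    [0.03,[0,0,0],[0,0,0]],
    [0.0,[0,0,0],[0,0,0]],
    [0.0,[0,0,0],[0,0,0]],
    [0.0,[0,0,0],[0,0,0]],
    [0.0,[0,0,0],[0,0,0]]
  ]
}}

```text
time: 3.75
tool_pos: [0.546, 0.3341, 0.0661]
ee_rot: [3.141, -0.0, 1.55]
wrist_force: [0.6, -0.4, -0.0]
width: 0.0233
finger_force: 0.0
```

{"op": "drive_tool", "data": {
  "series": [
    [0.0,[0,0,0],[0,0,0]],
    [0.0,[0,0,0],[0,0,0]],
    [0.0,[0,0,0],[0,0,0]],
    [0.0,[0,0,0],[0,0,0]]
  ]
}}

```text
time: 4.25
tool_pos: [0.5457, 0.3341, 0.0657]
ee_rot: [-3.141, 0.0, 1.55]
wrist_force: [-1.8, -0.1, 1.9]
width: 0.0136
finger_force: 30.0
```

{"op": "drive_tool", "data": {
  "series": [
    [0.0,[0,-0.015,0],[0,0,0]],
    [0.0,[0,-0.04,0],[0,0,0]],
    [0.0,[0.001,-0.065,0],[0,0,0]],
    [0.0,[0.001,-0.085,0],[0,0,0]],
    [0.0,[0.001,-0.085,0],[0,0,0]]
  ]
}}

```text
time: 4.88
tool_pos: [0.4584, 0.3366, 0.0656]
ee_rot: [-3.139, 0.001, 1.552]
wrist_force: [-3.7, 0.2, 1.4]
width: 0.0138
finger_force: 30.0
```

{"op": "drive_tool", "data": {
  "series": [
    [0.0,[0,0,0],[0,0,0]],
    [0.0,[0,0,0],[0,0,0]]
  ]
}}

```text
time: 5.12
tool_pos: [0.4606, 0.3367, 0.0656]
ee_rot: [-3.14, 0.0, 1.55]
wrist_force: [-4.4, 0.6, 3.3]
width: 0.0135
finger_force: 30.0
```

Run:
```python
from h import *
st(); snap('side','d1')
crop('d1','d1c',120,180,340,345)
```

```text
{'time': 5.125, 'joint_positions': [0.5315, 0.2222, 1.5514, 0.0007, 1.3695, 0.5519], 'tool_pos': [0.4606, 0.3367, 0.0656], 'ee_rot': [-3.1399, 0.0002, 1.5502], 'wrist_force': [-4.4324, 0.6338, 3.2506], 'width': 0.0135, 'finger_force': 29.9937}
scale 3.6363636363636362
```

View pics/d1c.png

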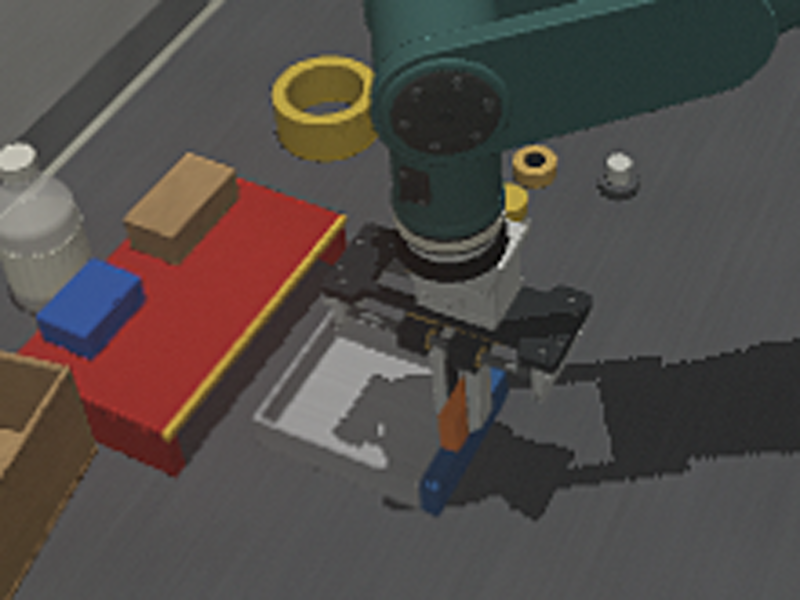

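The tray is fully clear of the lip (gap visible at ~(250,410)). Before placing, I'll pin down the stop and shoe edges from the saved close picture numerically.

Run:
```python
from h import *
im=np.load('pics/w0.npy').astype(int)
for u in(342,352): print('stop',u,[(v,*im[v,u]) for v in range(29,53)])
for u in(325,355): print('shoe',u,[(v,*im[v,u]) for v in range(147,167)])
```

```text
stop 342 [(29, np.int64(134), np.int64(136), np.int64(140)), (30, np.int64(130), np.int64(133), np.int64(137)), (31, np.int64(131), np.int64(134), np.int64(138)), (32, np.int64(132), np.int64(133), np.int64(139)), (33, np.int64(130), np.int64(132), np.int64(136)), (34, np.int64(217), np.int64(190), np.int64(115)), (35, np.int64(255), np.int64(251), np.int64(124)), (36, np.int64(255), np.int64(252), np.int64(129)), (37, np.int64(255), np.int64(252), np.int64(130)), (38, np.int64(255), np.int64(252), np.int64(130)), (39, np.int64(255), np.int64(252), np.int64(130)), (40, np.int64(255), np.int64(252), np.int64(130)), (41, np.int64(255), np.int64(253), np.int64(131)), (42, np.int64(254), np.int64(250), np.int64(123)), (43, np.int64(146), np.int64(123), np.int64(51)), (44, np.int64(119), np.int64(102), np.int64(40)), (45, np.int64(118), np.int64(101), np.int64(40)), (46, np.int64(119), np.int64(104), np.int64(57)), (47, np.int64(133), np.int64(131), np.int64(122)), (48, np.int64(136), np.int64(139), np.int64(142)), (49, np.int64(136), np.int64(138), np.int64(142)), (50, np.int64(135), np.
[... 2744 characters left out ...]
t64(146), np.int64(119)), (154, np.int64(169), np.int64(137), np.int64(77)), (155, np.int64(248), np.int64(221), np.int64(123)), (156, np.int64(255), np.int64(248), np.int64(154)), (157, np.int64(255), np.int64(246), np.int64(149)), (158, np.int64(255), np.int64(247), np.int64(151)), (159, np.int64(255), np.int64(246), np.int64(150)), (160, np.int64(254), np.int64(244), np.int64(148)), (161, np.int64(254), np.int64(244), np.int64(147)), (162, np.int64(255), np.int64(246), np.int64(149)), (163, np.int64(253), np.int64(238), np.int64(154)), (164, np.int64(236), np.int64(228), np.int64(204)), (165, np.int64(234), np.int64(237), np.int64(238)), (166, np.int64(233), np.int64(237), np.int64(237))]
```

{"op": "drive_tool", "data": {
  "series": [
    [0.0,[0,0,-0.01],[0,0,0]],
    [0.0,[0,0,-0.02],[0,0,0]],
    [0.0,[0,0,-0.04],[0,0,0]],
    [0.0,[0,0,-0.065],[0,0,0]],
    [0.0,[0,0,-0.08],[0,0,0]]
  ]
}}

```text
time: 5.8
tool_pos: [0.4621, 0.3369, 0.1475]
ee_rot: [3.139, -0.001, 1.55]
wrist_force: [-0.5, 0.2, -3.6]
width: 0.0139
finger_force: 30.0
```

Run:
```python
from h import *
st(); snap('side','d2'); crop('d2','d2c',170,180,340,308)
go(.44,.07,.15,1.50);go(.477,-.195,.15,1.466)
```

```text
{'time': 5.8, 'joint_positions': [0.5311, 0.1637, 1.4508, -0.0005, 1.5242, 0.552], 'tool_pos': [0.4621, 0.3369, 0.1475], 'ee_rot': [3.1389, -0.0011, 1.5499], 'wrist_force': [-0.5044, 0.2435, -3.6014], 'width': 0.0139, 'finger_force': 29.9931}
scale 4.6875
go shift [-0.2678, -0.0172, -0.0013] turn [0.005, -0.003, 0.05]
go shift [-0.5319, 0.0254, -0.0018] turn [0.005, -0.003, 0.084]
```

View pics/d2c.png

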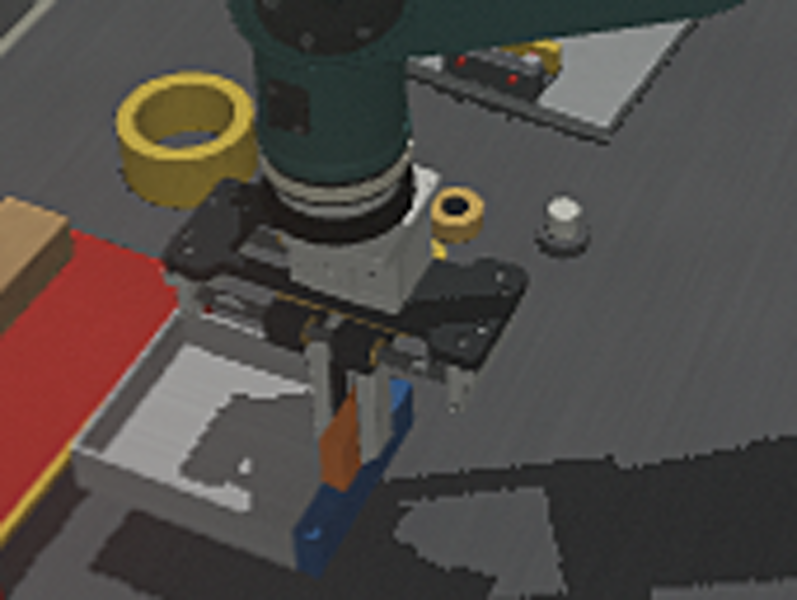

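The tray hangs level, tab held by both fingers at ~(350,430).

{"op": "drive_tool", "data": {
  "series": [
    [0.0,[-0.04,-0.003,0],[0,0,0.01]],
    [0.0,[-0.09,-0.007,0],[0,0,0.02]],
    [0.0,[-0.14,-0.01,0],[0,0,0.03]],
    [0.0,[-0.19,-0.013,0],[0,0,0.04]],
    [0.0,[-0.24,-0.017,0],[0,0,0.05]]
  ]
}}

```text
time: 6.48
tool_pos: [0.4386, 0.0954, 0.1453]
ee_rot: [3.142, 0.001, 1.5]
wrist_force: [0.6, -0.3, -4.0]
width: 0.014
finger_force: 30.0
```

Run:
```python
from h import *
st(); o=np.array([.5486,-.2048]);a=-.1075;Rm=np.array([[np.cos(a),-np.sin(a)],[np.sin(a),np.cos(a)]])
for n,u,v,z in(('face',347,43.2,.047),('back',347,34.5,.047),('shoe',340,154,.0435),('shoeback',340,163,.0435)):
    p=at('w0',u,v,z)[:2];print(n,p.round(4),((p-o)@Rm).round(4))
go(.479,-.194,.15,1.466)
```

```text
{'time': 6.475, 'joint_positions': [0.0881, -0.1074, 1.7334, -0.0006, 1.5156, 0.1588], 'tool_pos': [0.4386, 0.0954, 0.1453], 'ee_rot': [3.1415, 0.0006, 1.5001], 'wrist_force': [0.6185, -0.2997, -4.0433], 'width': 0.014, 'finger_force': 29.999}
face [ 0.5536 -0.1374] [-0.0023  0.0676]
back [ 0.5537 -0.1275] [-0.0032  0.0774]
shoe [ 0.5452 -0.2701] [ 0.0036 -0.0653]
shoeback [ 0.5452 -0.2818] [ 0.0049 -0.0769]
go shift [-0.2858, 0.0607, -0.0046] turn [0.0, 0.001, 0.034]
```

{"op": "drive_tool", "data": {
  "series": [
    [0.0,[-0.05,0.01,-0.004],[0,0,0.006]],
    [0.0,[-0.11,0.023,-0.004],[0,0,0.013]],
    [0.0,[-0.17,0.036,-0.004],[0,0,0.02]],
    [0.0,[-0.23,0.049,-0.004],[0,0,0.027]],
    [0.0,[-0.288,0.06,-0.004],[0,0,0.036]]
  ]
}}

```text
time: 7.1
tool_pos: [0.4785, -0.1967, 0.1493]
ee_rot: [3.142, 0.0, 1.463]
wrist_force: [0.4, 0.6, -4.5]
width: 0.0145
finger_force: 30.0
```

{"op": "drive_tool", "data": {
  "series": [
    [0.0,[0,0,0],[0,0,0]],
    [0.0,[0,0,0],[0,0,0]]
  ]
}}

```text
time: 7.35
tool_pos: [0.4782, -0.1942, 0.149]
ee_rot: [-3.14, -0.001, 1.464]
wrist_force: [-0.7, 0.4, -3.7]
width: 0.0137
finger_force: 30.0
```

Run:
```python
from h import *
st(); snap('wrist','w3'); go(.479,-.197,.092,1.465)
```

```text
{'time': 7.35, 'joint_positions': [-0.496, 0.0438, 1.579, 0.0005, 1.5205, -0.3887], 'tool_pos': [0.4782, -0.1942, 0.149], 'ee_rot': [-3.1401, -0.0011, 1.4635], 'wrist_force': [-0.6839, 0.3958, -3.7291], 'width': 0.0137, 'finger_force': 29.9933}
go shift [-0.0034, 0.0011, 0.0572] turn [-0.001, -0.001, -0.0]
```

View pics/w3.png

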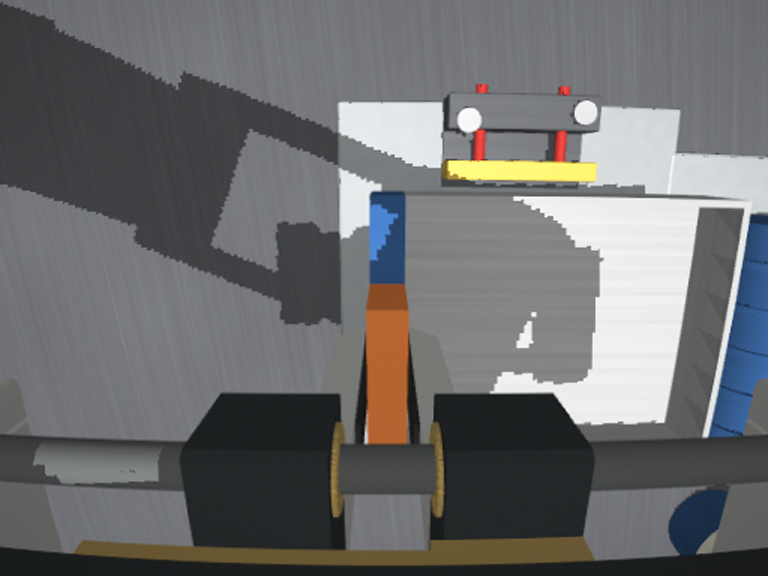

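Run:
```python
from h import *
o=np.array([.5486,-.2048]);a=-.1075;Rm=np.array([[np.cos(a),-np.sin(a)],[np.sin(a),np.cos(a)]])
im=np.load('pics/w3.npy').astype(int)
for n,u,v,z in(('L',374,193,.1175),('R',745,201,.1175),('Rrear',750,203,.1175),('rear low',707,437,.1175),('faceL',446,179,.047),('faceR',595,182,.047)):
    p=at('w3',u/1.5,v/1.5,z)[:2];print(n,p.round(4),((p-o)@Rm).round(4))
for u in(300,340): print([(v,int(im[v,u].sum())) for v in range(114,142)])
```

```text
L [ 0.4792 -0.132 ] [-0.0768  0.0649]
R [ 0.6274 -0.1493] [0.0724 0.0636]
Rrear [ 0.6297 -0.1503] [0.0748 0.0628]
rear low [ 0.6189 -0.2562] [ 0.0754 -0.0435]
faceL [ 0.5152 -0.1329] [-0.0409  0.0679]
faceR [ 0.5945 -0.1422] [0.0389 0.0672]
[(114, 637), (115, 637), (116, 623), (117, 378), (118, 368), (119, 305), (120, 207), (121, 207), (122, 206), (123, 205), (124, 267), (125, 370), (126, 362), (127, 333), (128, 297), (129, 295), (130, 331), (131, 394), (132, 394), (133, 393), (134, 393), (135, 397), (136, 404), (137, 403), (138, 398), (139, 397), (140, 399), (141, 402)]
[(114, 628), (115, 628), (116, 628), (117, 628), (118, 628), (119, 574), (120, 364), (121, 391), (122, 389), (123, 203), (124, 209), (125, 322), (126, 359), (127, 357), (128, 302), (129, 298), (130, 308), (131, 395), (132, 395), (133, 393), (134, 392), (135, 393), (136, 405), (137, 404), (138, 403), (139, 406), (140, 403), (141, 403)]
```

{"op": "drive_tool", "data": {
  "series": [
    [0.0,[-0.003,0.001,0.01],[0,0,0]],
    [0.0,[-0.003,0.001,0.025],[0,0,0]],
    [0.0,[-0.003,0.001,0.04],[0,0,0]],
    [0.0,[-0.003,0.001,0.052],[0,0,0]],
    [0.0,[-0.003,0.001,0.058],[0,0,0]]
  ]
}}

```text
time: 8.02
tool_pos: [0.4787, -0.1971, 0.0902]
ee_rot: [-3.14, -0.001, 1.464]
wrist_force: [-0.0, 0.0, -4.1]
width: 0.0135
finger_force: 30.0
```

{"op": "drive_tool", "data": {
  "series": [
    [0.0,[0,0,0.003],[0,0,0]],
    [0.0,[0,0,0.004],[0,0,0]],
    [0.0,[0,0,0.004],[0,0,0]]
  ]
}}

```text
time: 8.4
tool_pos: [0.4797, -0.1977, 0.0882]
ee_rot: [3.141, 0.0, 1.464]
wrist_force: [0.3, -0.2, -4.5]
width: 0.0139
finger_force: 30.0
```

Run:
```python
from h import *
st()
```

```text
{'time': 8.4, 'joint_positions': [-0.5003, 0.0905, 1.6546, -0.0001, 1.3953, -0.3937], 'tool_pos': [0.4797, -0.1977, 0.0882], 'ee_rot': [3.1406, 0.0005, 1.4642], 'wrist_force': [0.2525, -0.1637, -4.4598], 'width': 0.0139, 'finger_force': 29.9933}
```

{"op": "drive_tool", "data": {
  "series": [
    [0.0,[0,0,0.002],[0,0,0]],
    [0.0,[0,0,0.003],[0,0,0]],
    [0.05,[0,0,0.003],[0,0,0]],
    [0.05,[0,0,0.003],[0,0,0]],
    [0.05,[0,0,0.003],[0,0,0]]
  ]
}}

```text
time: 9.02
tool_pos: [0.4796, -0.1976, 0.0851]
ee_rot: [3.141, 0.0, 1.464]
wrist_force: [0.2, -0.1, -0.4]
width: 0.0407
finger_force: 0.0
```

{"op": "drive_tool", "data": {
  "series": [
    [0.05,[0,0,0],[0,0,0]],
    [0.05,[0,0,0],[0,0,0]],
    [0.05,[0,0,-0.05],[0,0,0]],
    [0.05,[0,0,-0.11],[0,0,0]],
    [0.05,[-0.05,0,-0.17],[0,0,0]]
  ]
}}

```text
time: 9.65
tool_pos: [0.4758, -0.2361, 0.2457]
ee_rot: [3.139, 0.0, 1.468]
wrist_force: [0.2, -0.9, 0.2]
width: 0.0499
finger_force: 0.0
```

Run:
```python
from h import *
st(); snap('wrist','w4'); go(.54,-.374,.15,1.47)
```

```text
{'time': 9.65, 'joint_positions': [-0.5679, 0.0406, 1.3901, 0.0009, 1.7083, -0.4654], 'tool_pos': [0.4758, -0.2361, 0.2457], 'ee_rot': [3.1389, 0.0004, 1.4684], 'wrist_force': [0.2331, -0.9206, 0.2389], 'width': 0.0499, 'finger_force': 0.0}
go shift [-0.1221, 0.0756, 0.105] turn [0.013, 0.011, -0.007]
```

View pics/w4.png

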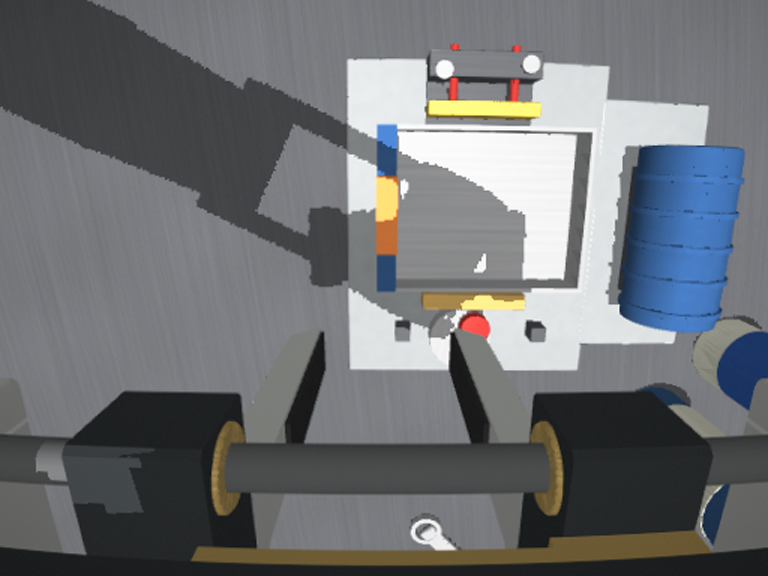

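Tray sits flat in its place with ~4-6 mm gaps on both sides; hub at (474,327). Check hub and bottles before going to the knob.

Run:
```python
from h import *
print('hub',at('w4',474/1.5,327/1.5,.053).round(4), at('w0',503/1.5,261/1.5,.053).round(4))
for u,v in((373,232),(405,222)): print('bottle',at('d0',u/1.5,v/1.5,0).round(3))
for u,v in((205,348),): print('bottle',at('s0',u/1.5,v/1.5,0).round(3))
# red lever direction in w0
im=np.load('pics/w0.npy').astype(int); m=(im[:,:,0]>150)&(im[:,:,1]<60)&(im[:,:,2]<60); vs,us=np.nonzero(m); 
k=(vs>165)&(us>320)&(us<350)
for r in range(182,230,8):
    c=us[k&(vs==r)]
    if len(c): print(r,c.min(),c.max(),at('w0',c.mean(),r,.053).round(4))
c=at('w4',474/1.5,327/1.5,.053)
go(.538,-.374,.15,1.47)
```

```text
hub [ 0.5371 -0.2921  0.053 ] [ 0.5369 -0.2938  0.053 ]
bottle [ 0.782 -0.349  0.   ]
bottle [ 0.719 -0.432  0.   ]
bottle [ 0.805 -0.355  0.   ]
182 332 340 [ 0.5377 -0.3043  0.053 ]
190 331 339 [ 0.5365 -0.3148  0.053 ]
go shift [-0.1223, 0.0737, 0.105] turn [0.013, 0.011, -0.007]
```

{"op": "drive_tool", "data": {
  "series": [
    [0.06,[-0.122,0.073,0.05],[0,0,0]],
    [0.06,[-0.122,0.073,0.09],[0,0,0]],
    [0.06,[-0.122,0.073,0.09],[0,0,0]],
    [0.06,[-0.122,0.073,0.09],[0,0,0]]
  ]
}}

```text
time: 10.2
tool_pos: [0.5332, -0.367, 0.1471]
ee_rot: [-3.134, -0.005, 1.462]
wrist_force: [-0.0, 0.2, -0.1]
width: 0.0603
finger_force: 0.0
```

Run:
```python
from h import *
st(); snap('wrist','w5'); snap('scene','s5'); go(.537,-.373,.086,1.47)
im=np.load('pics/s5.npy')
a=cv2.resize(np.load('pics/s5.npy')[130:230,140:280][:,:,::-1],None,fx=4,fy=4,interpolation=cv2.INTER_CUBIC)
cv2.imwrite('pics/s5c.png',a)
```

```text
{'time': 10.2, 'joint_positions': [-0.6903, 0.3371, 1.2396, -0.0003, 1.5738, -0.5814], 'tool_pos': [0.5332, -0.367, 0.1471], 'ee_rot': [-3.134, -0.0047, 1.4619], 'wrist_force': [-0.0279, 0.2033, -0.1168], 'width': 0.0603, 'finger_force': 0.0}
go shift [-0.0067, 0.0033, 0.0663] turn [-0.001, -0.001, -0.006]
```

View pics/s5c.png

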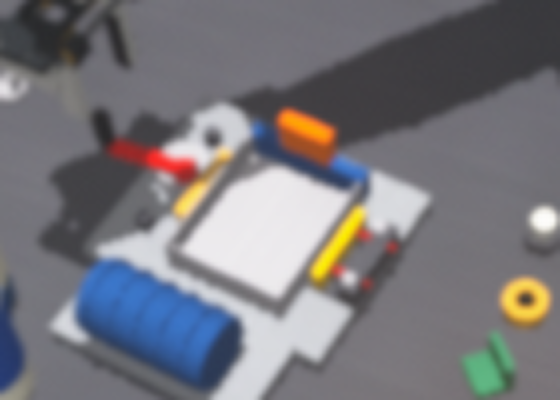

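{"op": "drive_tool", "data": {
  "series": [
    [0.06,[-0.007,0.004,0.01],[0,0,-0.005]],
    [0.06,[-0.007,0.004,0.02],[0,0,-0.005]],
    [0.06,[-0.007,0.004,0.03],[0,0,-0.005]],
    [0.06,[-0.007,0.004,0.03],[0,0,-0.005]]
  ]
}}

```text
time: 10.8
tool_pos: [0.5373, -0.3729, 0.1213]
ee_rot: [-3.139, -0.001, 1.47]
wrist_force: [-0.2, -0.7, -0.5]
width: 0.0599
finger_force: 0.0
```

{"op": "drive_tool", "data": {
  "series": [
    [0.06,[0,0,0.015],[0,0,0]],
    [0.06,[0,0,0.03],[0,0,0]],
    [0.06,[0,0,0.03],[0,0,0]]
  ]
}}

```text
time: 11.18
tool_pos: [0.5367, -0.3728, 0.0899]
ee_rot: [-3.138, -0.003, 1.469]
wrist_force: [-0.6, 0.4, -0.5]
width: 0.0601
finger_force: 0.0
```

{"op": "drive_tool", "data": {
  "series": [
    [0.04,[0,0,0],[0,0,0]],
    [0.03,[0,0,0],[0,0,0]],
    [0.03,[0,0,0],[0,0,0]],
    [0.022,[0,0,0],[0,0,0]],
    [0.022,[0,0,0],[0,0,0]]
  ]
}}

```text
time: 11.8
tool_pos: [0.538, -0.3738, 0.0929]
ee_rot: [3.141, 0.0, 1.469]
wrist_force: [-0.2, -0.1, 0.9]
width: 0.0223
finger_force: 0.0
```

{"op": "drive_tool", "data": {
  "series": [
    [0.022,[0,0,0.005],[0,0,0]],
    [0.0,[0,0,0.005],[0,0,0]],
    [0.0,[0,0,0.005],[0,0,0]],
    [0.0,[0,0,0.005],[0,0,0]],
    [0.0,[0,0,0.005],[0,0,0]]
  ]
}}

```text
time: 12.42
tool_pos: [0.5381, -0.3737, 0.087]
ee_rot: [3.142, -0.0, 1.469]
wrist_force: [3.4, -1.7, -6.3]
width: 0.0175
finger_force: 30.0
```

Run:
```python
from h import *
st()
```

```text
{'time': 12.425, 'joint_positions': [-0.6936, 0.3822, 1.3018, 0.0002, 1.4576, -0.5922], 'tool_pos': [0.5381, -0.3737, 0.087], 'ee_rot': [3.1415, -0.0002, 1.4693], 'wrist_force': [3.3816, -1.7285, -6.2832], 'width': 0.0175, 'finger_force': 29.9988}
```

```bash
cat > arc.py <<'E'
from h import *
import sys
C=np.array([.537,-.292]); r=.0817
def rows(ths,yaw_of):
    o=robot.get_obs(); Rc=R.from_euler('xyz',o['ee_rot'])
    for t in ths:
        ph=-1.558-t; p=[*(C+r*np.array([np.cos(ph),np.sin(ph)])),.086]
        print(t,Rc.inv().apply(p-np.array(o['tool_pos'])).round(4).tolist(),(Rc.inv()*R.from_euler('xyz',[np.pi,0,yaw_of(t)])).as_rotvec().round(3).tolist())
rows([float(a) for a in sys.argv[1:]],lambda t:1.469-t)
E
python3 arc.py 0.1 0.22 0.34 0.46 0.58
```

```text
0.1 [-0.0005, -0.0082, 0.001] [0.0, -0.0, 0.1]
0.22 [-0.0001, -0.018, 0.001] [0.0, -0.0, 0.22]
0.34 [0.0016, -0.0276, 0.001] [0.0, -0.0, 0.34]
0.46 [0.0043, -0.037, 0.001] [0.0, -0.0, 0.46]
0.58 [0.0082, -0.046, 0.001] [0.0, -0.0, 0.58]
```

{"op": "drive_tool", "data": {
  "series": [
    [0.021,[0,0,0],[0,0,0]],
    [0.021,[-0.0005,-0.008,0],[0,0,0.1]],
    [0.021,[0,-0.018,0],[0,0,0.22]],
    [0.021,[0.0015,-0.0275,0],[0,0,0.34]],
    [0.021,[0.0045,-0.037,0],[0,0,0.46]]
  ]
}}

```text
time: 13.05
tool_pos: [0.5023, -0.3653, 0.0886]
ee_rot: [3.139, -0.001, 1.006]
wrist_force: [4.0, -0.4, -2.0]
width: 0.0211
finger_force: 1.9
```

```bash
python3 -c "
from h import *; st()"; python3 arc.py 0.58 0.7 0.82 0.94
```

```text
{'time': 13.05, 'joint_positions': [-0.7208, 0.3072, 1.3971, 0.0015, 1.4351, -0.1558], 'tool_pos': [0.5023, -0.3653, 0.0886], 'ee_rot': [3.1392, -0.0011, 1.0056], 'wrist_force': [4.0396, -0.392, -2.0461], 'width': 0.0211, 'finger_force': 1.8914}
0.58 [-0.0012, -0.0101, 0.0026] [0.002, -0.001, 0.117]
0.7 [-0.0006, -0.0199, 0.0025] [0.002, -0.001, 0.237]
0.82 [0.0012, -0.0295, 0.0025] [0.002, -0.002, 0.357]
0.94 [0.0041, -0.0389, 0.0025] [0.002, -0.002, 0.477]
```

{"op": "drive_tool", "data": {
  "series": [
    [0.021,[-0.001,-0.01,0.001],[0,0,0.12]],
    [0.021,[-0.0005,-0.02,0.001],[0,0,0.24]],
    [0.021,[0.001,-0.0295,0.001],[0,0,0.36]],
    [0.021,[0.004,-0.039,0.001],[0,0,0.48]],
    [0.021,[0.004,-0.039,0.001],[0,0,0.48]]
  ]
}}

```text
time: 13.68
tool_pos: [0.4707, -0.3415, 0.0884]
ee_rot: [3.14, -0.0, 0.531]
wrist_force: [-0.1, -1.4, 0.6]
width: 0.021
finger_force: 0.3
```

```bash
python3 -c "
from h import *; o=st(); p=np.array(o['tool_pos'][:2])-[.537,-.292]; print(np.hypot(*p),-1.558-np.arctan2(p[1],p[0])); snap('scene','s6'); snap('side','d6')"; python3 arc.py 1.03 1.12 1.2 1.3 1.4
```

```text
{'time': 13.675, 'joint_positions': [-0.7248, 0.2243, 1.5009, -0.0004, 1.4147, 0.3151], 'tool_pos': [0.4707, -0.3415, 0.0884], 'ee_rot': [3.1398, -0.0001, 0.531], 'wrist_force': [-0.065, -1.4486, 0.6315], 'width': 0.021, 'finger_force': 0.3027}
0.08270082064084182 0.9421105797189868
1.03 [0.0008, -0.0072, 0.0016] [0.0, 0.001, 0.092]
1.12 [0.001, -0.0146, 0.0016] [0.0, 0.001, 0.182]
1.2 [0.0017, -0.0211, 0.0016] [0.001, 0.001, 0.262]
1.3 [0.0033, -0.0291, 0.0016] [0.001, 0.001, 0.362]
1.4 [0.0057, -0.0369, 0.0016] [0.001, 0.001, 0.462]
```

{"op": "drive_tool", "data": {
  "series": [
    [0.021,[0.001,-0.007,0.001],[0,0,0.09]],
    [0.021,[0.001,-0.0145,0.001],[0,0,0.18]],
    [0.021,[0.0015,-0.021,0.001],[0,0,0.26]],
    [0.021,[0.0035,-0.029,0.001],[0,0,0.36]],
    [0.021,[0.0035,-0.029,0.001],[0,0,0.36]]
  ]
}}

```text
time: 14.4
tool_pos: [0.4591, -0.3162, 0.0871]
ee_rot: [3.138, -0.0, 0.171]
wrist_force: [-0.3, -4.0, 3.1]
width: 0.021
finger_force: 1.9
```

{"op": "drive_tool", "data": {
  "series": [
    [0.021,[0.001,-0.007,0],[0,0,0.1]],
    [0.021,[0.001,-0.007,0],[0,0,0.1]],
    [0.0,[0.001,-0.007,0],[0,0,0.1]],
    [0.0,[0.001,-0.007,0],[0,0,0.1]],
    [0.0,[0.001,-0.007,0],[0,0,0.1]]
  ]
}}

```text
time: 15.02
tool_pos: [0.4583, -0.3095, 0.0867]
ee_rot: [3.138, 0.001, 0.071]
wrist_force: [-2.0, -4.6, 4.0]
width: 0.0173
finger_force: 30.0
```

```bash
python3 -c "
from h import *; o=st(); p=np.array(o['tool_pos'][:2])-[.537,-.292]; print(np.hypot(*p),-1.558-np.arctan2(p[1],p[0]))"
```

```text
{'time': 15.025, 'joint_positions': [-0.6945, 0.1656, 1.5739, -0.0035, 1.4008, 0.8059], 'tool_pos': [0.4583, -0.3095, 0.0867], 'ee_rot': [3.1382, 0.0014, 0.071], 'wrist_force': [-1.9729, -4.6368, 3.9517], 'width': 0.0173, 'finger_force': 29.9989}
0.08064058628171725 1.3642082560408546
```

{"op": "drive_tool", "data": {
  "series": [
    [0.04,[0,0,0],[0,0,0]],
    [0.05,[0,0,0],[0,0,0]],
    [0.05,[0,0,0],[0,0,0]],
    [0.05,[0,0,-0.06],[0,0,0]],
    [0.05,[0,0,-0.11],[0,0,0]]
  ]
}}

```text
time: 15.65
tool_pos: [0.4587, -0.3069, 0.1965]
ee_rot: [-3.14, 0.001, 0.07]
wrist_force: [0.3, -0.4, 0.3]
width: 0.05
finger_force: 0.0
```

```bash
python3 -c "
from h import *; st(); go(.53,-.19,.2,1.465)"
```

```text
{'time': 15.65, 'joint_positions': [-0.6926, 0.1016, 1.4223, 0.0005, 1.6195, 0.808], 'tool_pos': [0.4587, -0.3069, 0.1965], 'ee_rot': [-3.1401, 0.0009, 0.0702], 'wrist_force': [0.2975, -0.4311, 0.2743], 'width': 0.05, 'finger_force': 0.0}
go shift [0.0793, -0.1116, -0.0034] turn [-0.002, -0.0, -1.395]
```

{"op": "drive_tool", "data": {
  "series": [
    [0.05,[0.08,-0.112,-0.003],[0,0,-1.395]],
    [0.05,[0.08,-0.112,-0.003],[0,0,-1.395]],
    [0.05,[0.08,-0.112,-0.003],[0,0,-1.395]],
    [0.05,[0.08,-0.112,-0.003],[0,0,-1.395]],
    [0.05,[0.08,-0.112,-0.003],[0,0,-1.395]]
  ]
}}

```text
time: 16.27
tool_pos: [0.531, -0.1892, 0.1983]
ee_rot: [-3.14, -0.0, 1.015]
wrist_force: [-0.0, 0.1, -0.2]
width: 0.0502
finger_force: 0.0
```

{"op": "drive_tool", "data": {
  "series": [
    [0.094,[0,0,0],[0,0,-0.46]],
    [0.094,[0,0,0],[0,0,-0.46]],
    [0.094,[0,0,0],[0,0,-0.46]],
    [0.094,[0,0,0],[0,0,-0.46]]
  ]
}}

```text
time: 16.77
tool_pos: [0.5308, -0.1898, 0.1983]
ee_rot: [-3.141, -0.001, 1.466]
wrist_force: [-1.1, 0.3, 0.5]
width: 0.0863
finger_force: 0.0
```

```bash
python3 -c "
from h import *; st(); snap('wrist','w7'); go(.455,.0,.2,1.5)"
```

```text
{'time': 16.775, 'joint_positions': [-0.4442, 0.1267, 1.391, 0.0003, 1.6249, -0.3398], 'tool_pos': [0.5308, -0.1898, 0.1983], 'ee_rot': [-3.1407, -0.0006, 1.4664], 'wrist_force': [-1.0833, 0.3382, 0.55], 'width': 0.0863, 'finger_force': 0.0}
go shift [0.1809, -0.0953, -0.0014] turn [-0.001, -0.0, -0.034]
```

View pics/w7.png

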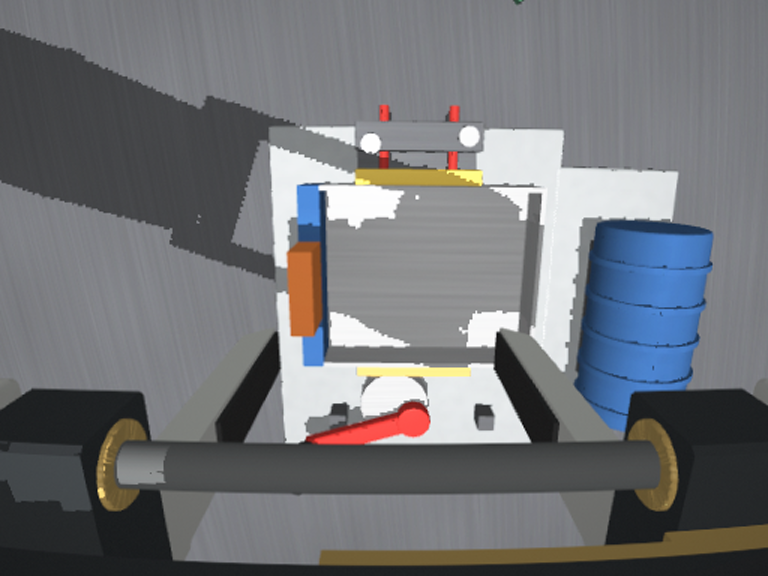

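The tray touches stop (418,178) and shoe (413,371); pins stick further out at (385,112). Measure pressing numerically.

Run:
```python
from h import *
o=np.array([.5486,-.2048]);a=-.1075;Rm=np.array([[np.cos(a),-np.sin(a)],[np.sin(a),np.cos(a)]])
by=lambda f,u,v,z:(((at(f,u,v,z)[:2]-o)@Rm)[1]*1e3).round(1)
for f,cols,r in(('w4',(318,322,326),(25,85)),('w7',(282,288,292),(72,130))):
    im=np.load(f'pics/{f}.npy').astype(int)
    for u in cols:
        c=im[r[0]:r[1],u]; yel=np.nonzero((c[:,0]-c[:,2]>50)&(c[:,1]-c[:,2]>35))[0]+r[0]; g=c.sum(1)
        e=[(int(i+r[0]),int(g[i]),int(g[i+1])) for i in np.nonzero(abs(np.diff(g))>45)[0]]
        print(f,u,'yellow',yel.min(),yel.max(),'back',by(f,u,yel.min()-.5,.047),'front',by(f,u,yel.max()+.5,.047),e)
        print('   ',[(v,by(f,u,v+.5,.05)) for v,_,_ in e])
```

```text
w4 318 yellow 67 78 back 77.9 front 65.7 [(33, 338, 391), (50, 383, 191), (51, 191, 139), (54, 149, 350), (55, 350, 408), (66, 419, 623), (76, 607, 241), (78, 269, 382), (82, 438, 628), (83, 628, 745)]
    [(33, np.float64(110.2)), (50, np.float64(93.5)), (51, np.float64(92.5)), (54, np.float64(89.5)), (55, np.float64(88.5)), (66, np.float64(77.5)), (76, np.float64(67.4)), (78, np.float64(65.4)), (82, np.float64(61.4)), (83, np.float64(60.3))]
w4 322 yellow 67 78 back 78.0 front 65.8 [(32, 366, 297), (33, 297, 366), (50, 384, 213), (51, 213, 143), (54, 137, 342), (55, 342, 400), (66, 417, 602), (76, 616, 240), (79, 298, 413), (82, 410, 546), (83, 546, 744)]
    [(32, np.float64(111.2)), (33, np.float64(110.3)), (50, np.float64(93.5)), (51, np.float64(92.5)), (54, np.float64(89.6)), (55, np.float64(88.6)), (66, np.float64(77.6)), (76, np.float64(67.5)), (79, np.float64(64.5)), (82, np.float64(61.4)), (83, np.float64(60.4))]
w4 326 yellow 67 78 back 78.0 front 65.8 [(50, 386, 248), (51, 248, 147), (55, 175, 401), (66, 417, 590), (76, 621, 290), (78, 248, 373), (82, 405, 515), (83, 515,
[... 482 characters left out ...]
at64(82.6)), (113, np.float64(81.7)), (124, np.float64(71.7))]
w7 288 yellow 113 123 back 82.6 front 72.5 [(81, 382, 429), (99, 433, 280), (100, 280, 192), (101, 192, 438), (111, 424, 260), (112, 260, 366), (113, 366, 418), (124, 380, 437)]
    [(81, np.float64(110.3)), (99, np.float64(94.3)), (100, np.float64(93.4)), (101, np.float64(92.6)), (111, np.float64(83.5)), (112, np.float64(82.6)), (113, np.float64(81.7)), (124, np.float64(71.7))]
w7 292 yellow 113 123 back 82.6 front 72.5 [(81, 374, 431), (99, 428, 289), (101, 296, 438), (113, 487, 418), (124, 380, 437)]
    [(81, np.float64(110.3)), (99, np.float64(94.4)), (101, np.float64(92.6)), (113, np.float64(81.8)), (124, np.float64(71.7))]
```

Stop is pressed about 4.5 mm: good. Now the parts.

```bash
python3 -c "
from h import *; go(.50,-.02,.22,1.5)"
```

```text
go shift [0.1658, -0.0485, -0.0215] turn [-0.001, -0.0, -0.034]
```

{"op": "drive_tool", "data": {
  "series": [
    [0.094,[0.166,-0.05,-0.02],[0,0,-0.035]],
    [0.094,[0.166,-0.05,-0.02],[0,0,-0.035]],
    [0.094,[0.166,-0.05,-0.02],[0,0,-0.035]],
    [0.094,[0.166,-0.05,-0.02],[0,0,-0.035]]
  ]
}}

```text
time: 17.32
tool_pos: [0.4981, -0.017, 0.2197]
ee_rot: [3.14, -0.001, 1.506]
wrist_force: [0.6, -0.1, 0.3]
width: 0.0939
finger_force: 0.0
```

```bash
python3 -c "
from h import *; st(); snap('wrist','w8'); crop('w8','w8c',180,60,440,255)"
```

```text
{'time': 17.325, 'joint_positions': [-0.1485, -0.0271, 1.5093, 0.0007, 1.6578, -0.0836], 'tool_pos': [0.4981, -0.017, 0.2197], 'ee_rot': [3.1399, -0.0006, 1.5059], 'wrist_force': [0.6449, -0.0521, 0.3116], 'width': 0.0939, 'finger_force': 0.0}
scale 3.076923076923077
```

View pics/w8c.png

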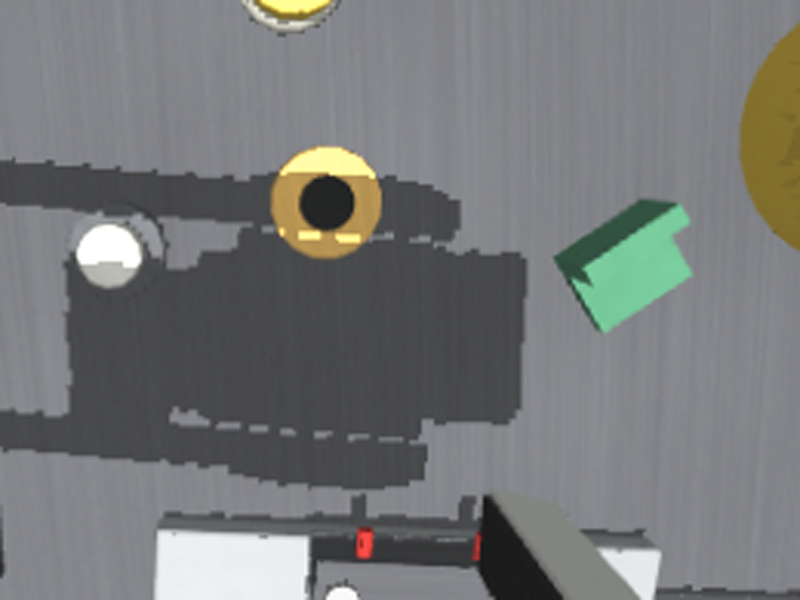

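Crop: stub top (109,255), collar (327,203), bracket around (625,265), jar top edge. All where they were. I'll fit the bracket's pose to its silhouette.

```bash
cat > fit.py <<'E'
from h import *
from scipy.optimize import minimize
def fitbr(fn,x0=(.60,.033,.73)):
    im=np.load(f'pics/{fn}.npy').astype(int); m=((im[:,:,1]-im[:,:,0]>15)&(im[:,:,1]-im[:,:,2]>5)).astype(np.uint8)
    n,l,s,c=cv2.connectedComponentsWithStats(m); q=proj(fn,[x0[0],x0[1],.015])
    k=min([i for i in range(1,n) if s[i,4]>80],key=lambda i:np.hypot(*(c[i]-q))); m=(l==k).astype(np.uint8)
    S=8; mb=cv2.resize(m,None,fx=S,fy=S,interpolation=cv2.INTER_NEAREST)
    def ren(p):
        out=np.zeros_like(mb); r=R.from_euler('z',p[2])
        for y0,y1,z0,z1 in((-.017,-.009,0,.034),(-.017,.017,0,.008)):
            pts=[proj(fn,r.apply([x,y,z])+[p[0],p[1],0]) for x in(-.02,.02) for y in(y0,y1) for z in(z0,z1)]
            cv2.fillConvexPoly(out,cv2.convexHull(((np.array(pts)+.5)*S).astype(np.int32)),1)
        return out
    f=lambda p:1-(ren(p)&mb).sum()/(ren(p)|mb).sum()
    best=min((minimize(f,[x0[0],x0[1],x0[2]+d],method='Nelder-Mead',options=dict(initial_simplex=[[x0[0]+a,x0[1]+b,x0[2]+d+e] for a,b,e in((0,0,0),(.01,0,0),(0,.01,0),(0,0,.2))])) for d in(-.3,0,.3)),key=lambda r:r.fun)
    print('bracket',best.x.round(4),'IoU',1-best.fun,s[k]); x,y,a=best.x
    print('  upright mid',(np.array([x,y])+R.from_euler('z',a).as_matrix()[:2,:2]@[0,-.013]).round(4)); return best.x
if __name__=='__main__':
    fitbr('w8')
    W=lambda x,y,z:at('w8',180+x/3.0769,60+y/3.0769,z).round(4)
    print('stub',W(109,255,.032),'collar',W(327,203,.018),'cam',cal('w8')['position'])
E
python3 fit.py
```

```text
bracket [0.6448 0.0085 0.2471] IoU 0.7391617121215327 [ 360  125   45   44 1191]
  upright mid [ 0.648  -0.0041]
stub [0.455  0.0233 0.032 ] collar [0.5324 0.0353 0.018 ] cam [0.50182217 0.05618515 0.37377135]
```

```bash
sed -i 's/for d in(-.3,0,.3))/for d in np.arange(0,6.28,.5))/' fit.py; sed -i "s/fitbr('w8')/fitbr('w8',(.645,.015,0))/" fit.py; python3 fit.py; python3 -c "
from h import *; go(.455,.0225,.1,1.5)"
```

```text
bracket [0.6451 0.0048 3.6782] IoU 0.968301132751171 [ 360  125   45   44 1191]
  upright mid [0.6384 0.016 ]
stub [0.455  0.0233 0.032 ] collar [0.5324 0.0353 0.018 ] cam [0.50182217 0.05618515 0.37377135]
go shift [0.0383, -0.0461, 0.1191] turn [0.001, 0.0, 0.004]
```

The bracket had been knocked ~45 mm (now at 0.645, 0.005; fit IoU 0.97). Stub first.

{"op": "drive_tool", "data": {
  "series": [
    [0.05,[0.038,-0.046,0.06],[0,0,0]],
    [0.05,[0.038,-0.046,0.11],[0,0,0]],
    [0.05,[0.038,-0.046,0.11],[0,0,0]],
    [0.05,[0.038,-0.046,0.11],[0,0,0]]
  ]
}}

```text
time: 17.88
tool_pos: [0.457, 0.02, 0.1104]
ee_rot: [3.139, 0.001, 1.5]
wrist_force: [0.5, -0.4, 0.9]
width: 0.0575
finger_force: 0.0
```

```bash
python3 -c "
from h import *; st(); go(.455,.0225,.039,1.5)"
```

```text
{'time': 17.875, 'joint_positions': [-0.0799, -0.0658, 1.7664, -0.0005, 1.4383, -0.0093], 'tool_pos': [0.457, 0.02, 0.1104], 'ee_rot': [3.1389, 0.0005, 1.5003], 'wrist_force': [0.4638, -0.4121, 0.9153], 'width': 0.0575, 'finger_force': 0.0}
go shift [0.0024, -0.0023, 0.0714] turn [0.003, 0.001, 0.0]
```

{"op": "drive_tool", "data": {
  "series": [
    [0.05,[0.001,-0.001,0.03],[0,0,0]],
    [0.05,[0.001,-0.001,0.06],[0,0,0]],
    [0.05,[0.001,-0.001,0.071],[0,0,0]],
    [0.05,[0.001,-0.001,0.071],[0,0,0]],
    [0.0,[0.001,-0.001,0.071],[0,0,0]]
  ]
}}

```text
time: 18.5
tool_pos: [0.4562, 0.0218, 0.0399]
ee_rot: [3.137, 0.0, 1.501]
wrist_force: [0.8, 0.7, 0.7]
width: 0.0431
finger_force: 0.0
```

{"op": "drive_tool", "data": {
  "series": [
    [0.0,[0,0,0],[0,0,0]],
    [0.0,[0,0,0],[0,0,0]],
    [0.0,[0,0,0],[0,0,0]],
    [0.0,[0,0,0],[0,0,0]]
  ]
}}

```text
time: 19.0
tool_pos: [0.4547, 0.0222, 0.0384]
ee_rot: [3.14, 0.0, 1.502]
wrist_force: [0.5, -0.3, 4.0]
width: 0.0218
finger_force: 30.0
```

```bash
python3 -c "
from h import *; st()
o=np.array([.5486,-.2048]);a=-.1075;Rm=np.array([[np.cos(a),-np.sin(a)],[np.sin(a),np.cos(a)]])
for n,p in(('stub',(-.03,-.02)),('collar',(-.005,.025)),('br',(.035,-.0))): print(n,(o+Rm@np.array([p[0],p[1]+.012])).round(4))
"
```

```text
{'time': 19.0, 'joint_positions': [-0.0758, 0.0004, 1.8563, -0.0001, 1.2835, -0.0068], 'tool_pos': [0.4547, 0.0222, 0.0384], 'ee_rot': [3.1403, 0.0001, 1.5019], 'wrist_force': [0.4631, -0.3167, 3.9805], 'width': 0.0218, 'finger_force': 30.0011}
stub [ 0.5179 -0.2095]
collar [ 0.5476 -0.1675]
br [ 0.5847 -0.1966]
```

```bash
python3 -c "
from h import *; go(.5268,-.2206,.13,1.465)"
```

```text
go shift [-0.2373, 0.0887, -0.0915] turn [0.001, 0.0, 0.037]
```

{"op": "drive_tool", "data": {
  "series": [
    [0.0,[0,0,-0.03],[0,0,0]],
    [0.0,[0,0,-0.06],[0,0,0]],
    [0.0,[0,0,-0.092],[0,0,0]],
    [0.0,[0,0,-0.092],[0,0,0]]
  ]
}}

```text
time: 19.5
tool_pos: [0.4558, 0.0221, 0.1318]
ee_rot: [3.136, 0.0, 1.502]
wrist_force: [-0.4, 0.8, -1.8]
width: 0.0212
finger_force: 30.0
```

```bash
python3 -c "
from h import *; st(); go(.5268,-.2206,.13,1.465)"
```

```text
{'time': 19.5, 'joint_positions': [-0.0758, -0.0857, 1.7409, -0.0, 1.4811, -0.0068], 'tool_pos': [0.4558, 0.0221, 0.1318], 'ee_rot': [3.1363, 0.0001, 1.5019], 'wrist_force': [-0.4135, 0.8432, -1.8146], 'width': 0.0212, 'finger_force': 29.9992}
go shift [-0.2373, 0.0876, 0.0023] turn [0.005, -0.0, 0.037]
```

{"op": "drive_tool", "data": {
  "series": [
    [0.0,[-0.05,0.018,0],[0,0,0.01]],
    [0.0,[-0.1,0.036,0],[0,0,0.02]],
    [0.0,[-0.16,0.058,0],[0,0,0.03]],
    [0.0,[-0.21,0.076,0],[0,0,0.037]],
    [0.0,[-0.237,0.0875,0],[0,0,0.037]]
  ]
}}

```text
time: 20.12
tool_pos: [0.5243, -0.2224, 0.1266]
ee_rot: [-3.138, -0.001, 1.462]
wrist_force: [0.3, 0.5, -1.2]
width: 0.0217
finger_force: 30.0
```

{"op": "drive_tool", "data": {
  "series": [
    [0.0,[0,0,0.0],[0,0,0]],
    [0.0,[0,0,0.02],[0,0,0]],
    [0.0,[0,0,0.04],[0,0,0]],
    [0.0,[0,0,0.055],[0,0,0]],
    [0.0,[0,0,0.055],[0,0,0]]
  ]
}}

```text
time: 20.75
tool_pos: [0.5237, -0.2187, 0.0724]
ee_rot: [-3.137, -0.002, 1.466]
wrist_force: [0.4, 0.0, -0.5]
width: 0.0212
finger_force: 30.0
```

```bash
python3 -c "
from h import *; st(); go(.5268,-.2206,.0645,1.465)"
```

```text
{'time': 20.75, 'joint_positions': [-0.4956, 0.2122, 1.549, 0.0001, 1.3851, -0.3904], 'tool_pos': [0.5237, -0.2187, 0.0724], 'ee_rot': [-3.1372, -0.0019, 1.4656], 'wrist_force': [0.3517, 0.0016, -0.53], 'width': 0.0212, 'finger_force': 29.9996}
go shift [-0.0016, 0.0033, 0.0079] turn [-0.004, -0.002, 0.001]
```

{"op": "drive_tool", "data": {
  "series": [
    [0.0,[0,0,0.004],[0,0,0]],
    [0.0,[0,0,0.008],[0,0,0]],
    [0.0,[0,0,0.009],[0,0,0]],
    [0.04,[0,0,0.009],[0,0,0]],
    [0.04,[0,0,0.009],[0,0,0]]
  ]
}}

```text
time: 21.38
tool_pos: [0.5255, -0.2205, 0.0663]
ee_rot: [3.141, 0.0, 1.465]
wrist_force: [-0.6, -0.5, -0.2]
width: 0.0379
finger_force: 0.0
```

{"op": "drive_tool", "data": {
  "series": [
    [0.04,[0,0,0],[0,0,0]],
    [0.04,[0,0,-0.03],[0,0,0]],
    [0.04,[0,0,-0.07],[0,0,0]],
    [0.094,[0.05,0,-0.08],[0,0,0]],
    [0.094,[0.11,0,-0.08],[0,0,0]]
  ]
}}

```text
time: 22.0
tool_pos: [0.5379, -0.1109, 0.1479]
ee_rot: [3.137, 0.001, 1.462]
wrist_force: [-0.3, 0.5, 0.4]
width: 0.0565
finger_force: 0.0
```

```bash
python3 -c "
from h import *; st(); go(.50,-.02,.20,1.5)"
```

```text
{'time': 22.0, 'joint_positions': [-0.3066, 0.1131, 1.5071, 0.0001, 1.517, -0.1977], 'tool_pos': [0.5379, -0.1109, 0.1479], 'ee_rot': [3.1373, 0.0008, 1.4619], 'wrist_force': [-0.3031, 0.4692, 0.3811], 'width': 0.0565, 'finger_force': 0.0}
go shift [0.0862, -0.0474, -0.0524] turn [0.004, 0.001, -0.038]
```

{"op": "drive_tool", "data": {
  "series": [
    [0.094,[0.086,-0.047,-0.052],[0,0,-0.038]],
    [0.094,[0.086,-0.047,-0.052],[0,0,-0.038]],
    [0.094,[0.086,-0.047,-0.052],[0,0,-0.038]],
    [0.094,[0.086,-0.047,-0.052],[0,0,-0.038]]
  ]
}}

```text
time: 22.5
tool_pos: [0.4992, -0.0208, 0.1975]
ee_rot: [3.141, 0.001, 1.503]
wrist_force: [-0.0, -0.2, -0.4]
width: 0.0929
finger_force: 0.0
```

```bash
cat > look.py <<'E'
from fit import *
import sys
fn=sys.argv[1]; st(); snap('wrist',fn)
im=np.load(f'pics/{fn}.npy').astype(int)
m=((im[:,:,0]-im[:,:,2]>40)&(im[:,:,0]-im[:,:,1]>5)).astype(np.uint8)
n,l,s,c=cv2.connectedComponentsWithStats(m)
for i in range(1,n):
    if s[i,4]>300:
        x,y,w,h,a=s[i]; print('warm blob',s[i].tolist(),'bbox centre@.018',at(fn,x+w/2-.5,y+h/2-.5,.018).round(4))
if len(sys.argv)>2: fitbr(fn,(.645,.01,0))
E
python3 look.py w9 b; python3 -c "
from h import *; go(.532,.035,.1,1.5)"
```

```text
{'time': 22.5, 'joint_positions': [-0.1546, -0.0165, 1.5428, -0.0007, 1.615, -0.0868], 'tool_pos': [0.4992, -0.0208, 0.1975], 'ee_rot': [3.1414, 0.0007, 1.5029], 'wrist_force': [-0.0435, -0.2313, -0.3765], 'width': 0.0929, 'finger_force': 0.0}
warm blob [430, 45, 82, 105, 4393] bbox centre@.018 [0.7272 0.052  0.018 ]
warm blob [267, 104, 39, 39, 633] bbox centre@.018 [0.5314 0.0356 0.018 ]
warm blob [280, 263, 75, 21, 814] bbox centre@.018 [ 0.5598 -0.1379  0.018 ]
warm blob [50, 279, 36, 61, 1002] bbox centre@.018 [ 0.2487 -0.171   0.018 ]
warm blob [430, 279, 36, 61, 1002] bbox centre@.018 [ 0.7248 -0.2035  0.018 ]
warm blob [229, 329, 283, 48, 3619] bbox centre@.018 [ 0.6277 -0.2598  0.018 ]
bracket [0.6454 0.0049 3.6714] IoU 0.9712635823139479 [ 366  122   48   46 1357]
  upright mid [0.6388 0.0161]
go shift [0.0583, 0.0291, 0.0968] turn [-0.001, 0.001, 0.002]
```

{"op": "drive_tool", "data": {
  "series": [
    [0.07,[0.058,0.029,0.06],[0,0,0]],
    [0.07,[0.058,0.029,0.11],[0,0,0]],
    [0.07,[0.058,0.029,0.14],[0,0,0]],
    [0.07,[0.058,0.029,0.158],[0,0,0]],
    [0.07,[0.058,0.029,0.168],[0,0,0]]
  ]
}}

```text
time: 23.18
tool_pos: [0.532, 0.0346, 0.0287]
ee_rot: [-3.14, 0.0, 1.501]
wrist_force: [0.6, -0.2, -0.5]
width: 0.0701
finger_force: 0.0
```

{"op": "drive_tool", "data": {
  "series": [
    [0.07,[0,0,0],[0,0,0]],
    [0.0,[0,0,0],[0,0,0]],
    [0.0,[0,0,0],[0,0,0]],
    [0.0,[0,0,0],[0,0,0]],
    [0.0,[0,0,0],[0,0,0]]
  ]
}}

```text
time: 23.8
tool_pos: [0.5325, 0.0355, 0.0304]
ee_rot: [3.14, 0.0, 1.503]
wrist_force: [0.0, 0.0, 2.0]
width: 0.0393
finger_force: 30.0
```

{"op": "drive_tool", "data": {
  "series": [
    [0.0,[0,0,-0.03],[0,0,0]],
    [0.0,[0,0,-0.06],[0,0,0]],
    [0.0,[0,0,-0.1],[0,0,0]],
    [0.0,[0,0,-0.1],[0,0,0]]
  ]
}}

```text
time: 24.3
tool_pos: [0.5343, 0.0355, 0.1333]
ee_rot: [3.134, -0.0, 1.503]
wrist_force: [1.1, -0.3, -1.3]
width: 0.0393
finger_force: 30.0
```

```bash
python3 -c "
from h import *; st(); go(.5327,-.1659,.13,1.465)"
```

```text
{'time': 24.3, 'joint_positions': [-0.0395, 0.0892, 1.5627, -0.0, 1.4819, 0.0283], 'tool_pos': [0.5343, 0.0355, 0.1333], 'ee_rot': [3.1338, -0.0002, 1.5029], 'wrist_force': [1.0565, -0.321, -1.3428], 'width': 0.0393, 'finger_force': 29.9989}
go shift [-0.201, 0.012, 0.0034] turn [0.008, -0.0, 0.038]
```

{"op": "drive_tool", "data": {
  "series": [
    [0.0,[-0.05,0.003,0],[0,0,0.01]],
    [0.0,[-0.1,0.007,0],[0,0,0.02]],
    [0.0,[-0.15,0.01,0],[0,0,0.03]],
    [0.0,[-0.2,0.013,0],[0,0,0.038]],
    [0.0,[-0.201,0.013,0.0],[0,0,0.038]]
  ]
}}

```text
time: 24.92
tool_pos: [0.5299, -0.1686, 0.1271]
ee_rot: [-3.138, -0.0, 1.46]
wrist_force: [0.0, 0.7, -1.5]
width: 0.0395
finger_force: 30.0
```

{"op": "drive_tool", "data": {
  "series": [
    [0.0,[0,0,0.0],[0,0,0]],
    [0.0,[0,0,0.02],[0,0,0]],
    [0.0,[0,0,0.045],[0,0,0]],
    [0.0,[0,0,0.062],[0,0,0]],
    [0.0,[0,0,0.062],[0,0,0]]
  ]
}}

```text
time: 25.55
tool_pos: [0.5301, -0.1643, 0.0657]
ee_rot: [-3.137, -0.001, 1.466]
wrist_force: [-1.2, 0.1, -1.1]
width: 0.0389
finger_force: 30.0
```

```bash
python3 -c "
from h import *; st(); go(.5327,-.1659,.0565,1.465)"
```

```text
{'time': 25.55, 'joint_positions': [-0.4028, 0.1915, 1.5881, 0.0001, 1.3664, -0.2983], 'tool_pos': [0.5301, -0.1643, 0.0657], 'ee_rot': [-3.1374, -0.0014, 1.4663], 'wrist_force': [-1.1836, 0.0801, -1.0578], 'width': 0.0389, 'finger_force': 29.9989}
go shift [-0.0013, 0.0028, 0.0091] turn [-0.004, -0.001, 0.001]
```

{"op": "drive_tool", "data": {
  "series": [
    [0.0,[0,0.002,0.006],[0,0,0]],
    [0.0,[0,0.002,0.011],[0,0,0]],
    [0.0,[0,0.002,0.011],[0,0,0]],
    [0.055,[0,0.002,0.011],[0,0,0]],
    [0.055,[0,0.002,0.011],[0,0,0]]
  ]
}}

```text
time: 26.18
tool_pos: [0.5338, -0.1664, 0.0575]
ee_rot: [3.14, 0.001, 1.465]
wrist_force: [0.9, 0.0, -0.4]
width: 0.0539
finger_force: 0.0
```

{"op": "drive_tool", "data": {
  "series": [
    [0.055,[0,0,0],[0,0,0]],
    [0.055,[0,0,-0.03],[0,0,0]],
    [0.055,[0,0,-0.07],[0,0,0]],
    [0.055,[0.04,0,-0.1],[0,0,0]],
    [0.055,[0.08,0,-0.14],[0,0,0]]
  ]
}}

```text
time: 26.8
tool_pos: [0.5414, -0.0859, 0.1973]
ee_rot: [-3.14, -0.0, 1.463]
wrist_force: [0.8, 0.1, -0.1]
width: 0.0551
finger_force: 0.0
```

```bash
python3 -c "
from h import *; st(); go(.57,-.03,.20,1.5)"
```

```text
{'time': 26.8, 'joint_positions': [-0.2609, 0.0927, 1.4304, 0.0001, 1.6196, -0.1533], 'tool_pos': [0.5414, -0.0859, 0.1973], 'ee_rot': [-3.1405, -0.0002, 1.4632], 'wrist_force': [0.8442, 0.099, -0.1497], 'width': 0.0551, 'finger_force': 0.0}
go shift [0.0587, 0.0224, -0.0028] turn [-0.001, -0.0, -0.037]
```

```bash
python3 -c "
from h import *; go(.6388,.016,.11,.53)"
```

```text
go shift [0.1118, 0.086, 0.0872] turn [-0.001, 0.0, 0.933]
```

{"op": "drive_tool", "data": {
  "series": [
    [0.05,[0.04,0.03,0],[0,0,0.18]],
    [0.05,[0.08,0.06,0.02],[0,0,0.36]],
    [0.05,[0.112,0.086,0.05],[0,0,0.54]],
    [0.05,[0.112,0.086,0.06],[0,0,0.72]],
    [0.05,[0.112,0.086,0.06],[0,0,0.9]]
  ]
}}

```text
time: 27.42
tool_pos: [0.6386, 0.0165, 0.1345]
ee_rot: [-3.139, 0.003, 0.56]
wrist_force: [-0.4, -0.5, 0.3]
width: 0.0497
finger_force: 0.0
```

{"op": "drive_tool", "data": {
  "series": [
    [0.05,[0,0,0],[0,0,0.03]],
    [0.05,[0,0,0],[0,0,0.03]]
  ]
}}

```text
time: 27.68
tool_pos: [0.6394, 0.0156, 0.1373]
ee_rot: [3.141, -0.001, 0.537]
wrist_force: [0.1, -0.2, -0.5]
width: 0.0502
finger_force: 0.0
```

```bash
sed -i 's/if len(sys.argv)>2: .*/if len(sys.argv)>2: fitbr(fn,(.645,.005,0))/' look.py; python3 look.py w10 b |grep -v warm; python3 -c "
from h import *; go(.6388,.016,.04,.53)"
```

```text
{'time': 27.675, 'joint_positions': [-0.0642, 0.3179, 1.284, -0.0001, 1.5388, 0.9699], 'tool_pos': [0.6394, 0.0156, 0.1373], 'ee_rot': [3.141, -0.0007, 0.5368], 'wrist_force': [0.0882, -0.157, -0.4938], 'width': 0.0502, 'finger_force': 0.0}
bracket [0.6447 0.0048 3.6758] IoU 0.9856383309219694 [ 253  167   38   55 1751]
  upright mid [0.6381 0.016 ]
go shift [-0.0003, -0.0008, 0.0973] turn [0.001, -0.001, 0.006]
```

Still in place; on target. Down and grip.

{"op": "drive_tool", "data": {
  "series": [
    [0.05,[-0.001,-0.001,0.04],[0,0,0.003]],
    [0.05,[-0.001,-0.001,0.075],[0,0,0.003]],
    [0.05,[-0.001,-0.001,0.097],[0,0,0.003]],
    [0.05,[-0.001,-0.001,0.097],[0,0,0.003]],
    [0.0,[-0.001,-0.001,0.097],[0,0,0.003]]
  ]
}}

```text
time: 28.35
tool_pos: [0.6387, 0.0159, 0.0413]
ee_rot: [3.14, -0.002, 0.532]
wrist_force: [0.8, -0.0, 0.7]
width: 0.0431
finger_force: 0.0
```

{"op": "drive_tool", "data": {
  "series": [
    [0.0,[0,0,0],[0,0,0]],
    [0.0,[0,0,0],[0,0,0]],
    [0.0,[0,0,0],[0,0,0]],
    [0.0,[0,0,0],[0,0,0]],
    [0.0,[0,0,0],[0,0,0]]
  ]
}}

```text
time: 28.98
tool_pos: [0.638, 0.016, 0.04]
ee_rot: [3.141, -0.0, 0.532]
wrist_force: [-0.7, 0.6, 1.1]
width: 0.0078
finger_force: 30.0
```

{"op": "drive_tool", "data": {
  "series": [
    [0.0,[0,0,-0.02],[0,0,0]],
    [0.0,[0,0,-0.05],[0,0,0]],
    [0.0,[0,0,-0.095],[0,0,0]],
    [0.0,[0,0,-0.095],[0,0,0]]
  ]
}}

```text
time: 29.48
tool_pos: [0.6409, 0.0159, 0.1416]
ee_rot: [3.135, -0.01, 0.532]
wrist_force: [0.2, 0.2, -0.5]
width: 0.0077
finger_force: 30.0
```

```bash
python3 -c "
from h import *; st()
o=np.array([.5486,-.2048]);a=-.1075;Rm=np.array([[np.cos(a),-np.sin(a)],[np.sin(a),np.cos(a)]])
t=o+Rm@[.03,.012];print(t);go(t[0],t[1],.13,1.465)"
```

```text
{'time': 29.475, 'joint_positions': [-0.0635, 0.3115, 1.2836, -0.0, 1.5349, 0.9754], 'tool_pos': [0.6409, 0.0159, 0.1416], 'ee_rot': [3.135, -0.0097, 0.5319], 'wrist_force': [0.1717, 0.2396, -0.5242], 'width': 0.0077, 'finger_force': 29.9998}
[ 0.57971434 -0.19608806]
go shift [-0.1604, 0.1516, 0.0111] turn [0.011, -0.006, -0.933]
```

{"op": "drive_tool", "data": {
  "series": [
    [0.0,[-0.04,0.038,0],[0,0,-0.18]],
    [0.0,[-0.08,0.076,0],[0,0,-0.36]],
    [0.0,[-0.12,0.113,0.003],[0,0,-0.54]],
    [0.0,[-0.16,0.15,0.005],[0,0,-0.72]],
    [0.0,[-0.16,0.151,0.005],[0,0,-0.9]]
  ]
}}

```text
time: 30.1
tool_pos: [0.5744, -0.1989, 0.1286]
ee_rot: [-3.139, 0.001, 1.432]
wrist_force: [-0.1, 1.2, -1.0]
width: 0.0078
finger_force: 30.0
```

{"op": "drive_tool", "data": {
  "series": [
    [0.0,[0,0,0],[0,0,-0.033]],
    [0.0,[0,0,0],[0,0,-0.033]]
  ]
}}

```text
time: 30.35
tool_pos: [0.5764, -0.1946, 0.1294]
ee_rot: [-3.141, -0.0, 1.464]
wrist_force: [-0.6, -0.1, -1.7]
width: 0.0081
finger_force: 30.0
```

```bash
python3 -c "
from h import *; st(); go(.5797,-.1961,.066,1.465)
snap('wrist','w11')"
```

```text
{'time': 30.35, 'joint_positions': [-0.4188, 0.2556, 1.3783, 0.0001, 1.5085, -0.3115], 'tool_pos': [0.5764, -0.1946, 0.1294], 'ee_rot': [-3.1409, -0.0003, 1.4635], 'wrist_force': [-0.5503, -0.1148, -1.6573], 'width': 0.0081, 'finger_force': 29.9997}
go shift [-0.0012, 0.0035, 0.0634] turn [-0.001, -0.0, -0.001]
```

{"op": "drive_tool", "data": {
  "series": [
    [0.0,[-0.001,0.004,0.02],[0,0,0]],
    [0.0,[-0.001,0.004,0.04],[0,0,0]],
    [0.0,[-0.001,0.004,0.055],[0,0,0]],
    [0.0,[-0.001,0.004,0.063],[0,0,0]],
    [0.0,[-0.001,0.004,0.063],[0,0,0]]
  ]
}}

```text
time: 31.02
tool_pos: [0.5802, -0.1964, 0.066]
ee_rot: [-3.141, -0.0, 1.465]
wrist_force: [0.4, -0.6, -0.9]
width: 0.0077
finger_force: 30.0
```

{"op": "drive_tool", "data": {
  "series": [
    [0.0,[0,0,0],[0,0,0]],
    [0.03,[0,0,0],[0,0,0]],
    [0.03,[0,0,0],[0,0,0]],
    [0.03,[0,0,0],[0,0,0]]
  ]
}}

```text
time: 31.52
tool_pos: [0.5806, -0.1968, 0.0672]
ee_rot: [3.141, 0.0, 1.465]
wrist_force: [-0.1, -0.1, -0.2]
width: 0.0294
finger_force: 0.0
```

{"op": "drive_tool", "data": {
  "series": [
    [0.03,[0,0,-0.03],[0,0,0]],
    [0.03,[0,0,-0.08],[0,0,0]],
    [0.03,[-0.03,-0.02,-0.14],[0,0,0]],
    [0.03,[-0.03,-0.04,-0.18],[0,0,0]],
    [0.03,[-0.03,-0.04,-0.18],[0,0,0]]
  ]
}}

```text
time: 32.15
tool_pos: [0.5383, -0.2236, 0.2534]
ee_rot: [3.131, 0.004, 1.463]
wrist_force: [0.5, -0.7, -1.0]
width: 0.0297
finger_force: 0.0
```

Run:
```python
from h import *
st(); snap('wrist','w12'); snap('side','d12'); snap('scene','s12'); crop('w12','w12c',180,40,440,235)
o=np.array([.5486,-.2048]);a=-.1075;Rm=np.array([[np.cos(a),-np.sin(a)],[np.sin(a),np.cos(a)]])
by=lambda f,u,v,z:((at(f,u,v,z)[:2]-o)@Rm).round(4)
im=np.load('pics/w12.npy').astype(int)
g=((im[:,:,1]-im[:,:,0]>15)&(im[:,:,1]-im[:,:,2]>5)).astype(np.uint8);y=((im[:,:,0]-im[:,:,2]>40)&(im[:,:,0]-im[:,:,1]>-5)).astype(np.uint8)
for n,m in(('green',g),('warm',y)):
    k,l,s,c=cv2.connectedComponentsWithStats(m)
    for i in range(1,k):
        if s[i,4]>80 and c[i][1]<260: print(n,s[i].tolist(),by('w12',*c[i],.04),'back@.047',by('w12',c[i][0],s[i][1]-.5,.047))
```

```text
{'time': 32.15, 'joint_positions': [-0.4909, 0.1495, 1.2571, -0.0001, 1.7234, -0.3836], 'tool_pos': [0.5383, -0.2236, 0.2534], 'ee_rot': [3.1309, 0.0045, 1.4635], 'wrist_force': [0.4849, -0.6674, -0.9712], 'width': 0.0297, 'finger_force': 0.0}
scale 3.076923076923077
green [286, 126, 30, 39, 1053] [0.0419 0.0129] back@.047 [0.0403 0.0339]
warm [227, 70, 74, 20, 801] [0.   0.08] back@.047 [-0.0002  0.0933]
warm [229, 105, 35, 36, 756] [-0.02    0.0369] back@.047 [-0.0196  0.0565]
warm [187, 123, 21, 52, 976] [-0.0761  0.0081] back@.047 [-0.0736  0.0373]
warm [229, 197, 67, 8, 470] [-0.0017 -0.0557] back@.047 [-0.0019 -0.0481]
warm [233, 221, 40, 25, 595] [-0.012 -0.097] back@.047 [-0.0119 -0.0779]
```

Run:
```python
from h import *
o=np.array([.5486,-.2048]);a=-.1075;Rm=np.array([[np.cos(a),-np.sin(a)],[np.sin(a),np.cos(a)]])
B=np.r_[0,0]
by=lambda f,u,v,z:((at(f,u,v,z)[:2]-o)@Rm).round(4)
im=np.load('pics/w12.npy').astype(int)
for u in(258,264,270):
    c=im[60:110,u]; yel=np.nonzero((c[:,0]-c[:,2]>50)&(c[:,1]-c[:,2]>35))[0]+60
    print('stop',yel.min(),yel.max(),by('w12',u,yel.min()-.5,.047),by('w12',u,yel.max()+.5,.047))
w=o+Rm@[-.02,-.018]; q=proj('w12',[*w,.056]); q2=proj('w12',[*w,.030]);print('stub expected',q,q2)
u,v=q.round().astype(int)
g=im.sum(2)//3
print(g[v-16:v+18:2,u-22:u+24:2])
```

```text
stop 80 88 [-0.0065  0.0829] [-0.0065  0.0735]
stop 80 88 [-0.      0.0829] [0.     0.0735]
stop 80 88 [0.0065 0.0829] [0.0065 0.0735]
stub expected [246.03017861 172.88220903] [246.56809694 168.50625876]
[[147 146 147 147  82  75  75  74 108 133 136 131 120  79  75  74  77 114
  146 146 146 147 146]
 [147 148 148 118  74  76  75 120 153 177 175 173 150 128  87  75  75  80
  145 149 148 149 148]
 [148 148 148 105  72  74 107 178 186 187 186 188 188 164 121  75  75  76
  141 150 150 150 150]
 [149 149 149  92  74  72 166 186 186 186 187 186 188 187 153  83  74  75
  141 149 149 149 149]
 [146 146 146  83  75  76 182 187 187 185 186 187 186 188 181  84  74  74
  139 145 147 146 147]
 [149 149 149  94  75  93 182 184 186 185 184 185 187 185 188  96  75  74
  139 152 151 151 152]
 [148 148 149 121  74 103 178 183 183 186 185 184 185 186 186  90  76  84
  148 152 151 151 151]
 [146 146 145 146  80  74 174 179 182 185 184 184 183 184 186  78  76 128
  146 146 147 147 146]
 [146 146 145 146 113  74 133 179 178 182 185 184 183 183 109  73  81 141
  145 144 146 145 145]
 [147 147 147 147 146 107  74 128 174 180 182 184 182 124  74  92 143 147
  146 147 147 147 147]
 [146 146 146 146 146 145 131  92  97 123 134 131  81  75  95 143 146 146
  146 146 146 146 146]
 [144 144 145 145 145 145 145 144 129 108 109 110 119 143 146 147 146 146
  147 147 147 148 147]
 [146 147 147 147 147 146 146 147 148 147 146 146 147 146 147 147 147 147
  148 147 147 148 148]
 [149 149 149 149 149 149 149 148 149 148 149 148 148 148 148 148 148 147
  148 147 147 147 147]
 [142 142 142 142 143 142 142 143 143 143 143 143 143 144 144 144 145 144
  143 145 145 145 145]
 [147 146 146 147 146 146 147 146 146 147 146 146 146 146 146 147 146 147
  146 146 146 146 147]
 [119 119 118 118 118 119 119 119 119 119 119 119 120 119 122 123 123 123
  123 123 122 123 123]]
```

The stub stands upright in the tray, with the collar and bracket inside, the stop pressed about 4.7 mm and the arm clear. Handing in.

```bash
python3 -c "
from bench import robot
print(robot.close_job())"
```

```text
the job is handed in; nothing more can be done
None
```

The job is handed in, but no verdict came back: by my last measurements the tray is clamped on the bed with the stop pressed in about 4.7 mm, and all three parts I found (stub, collar, bracket) are inside it.

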